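# De-dust control boards through a slot and turn them face up on the rack

### The arm

A 7-joint arm with a two-finger parallel gripper is mounted at the origin on the work surface. World frame = base frame: x ahead of the robot, y to its left, z up, the work surface at z = 0. Lengths are in mm, angles in degrees, forces in N, time in s.
With the tool pointing down it reaches from about 400 to 850 mm from the base axis. Payload 4.5 kg.
Tool frame: the origin (TCP) lies midway between the tips of the shut fingers; the grasp point (between the pads) lies 19 mm behind it (env.grasp_offset is the distance from the TCP to the grasp point, in mm); z points along the fingers, y is the direction in which the jaws open and shut (so a half turn about z gives the same grasp; the last joint's range is limited). The gripper opens to 88 mm and grips with 3 to 60 N. Pads are 18 mm wide; open, the fingers measure 123 mm over their backs; the gripper's body (75 mm by 187 mm) begins 45 mm behind the grasp point.
Start: joints at [-61.719, 39.483, -11.15, 89.685, 9.013, 51.709, -12.324], TCP at [277.341, 560.121, 238.743] pointing down, gripper open.
Joint ranges: [-172.22, 172.22], [-26.19, 119.32], [-84.43, 86.54], [7.71, 146.69], [-57.33, 237.33], [2.42, 119.75], [-152.13, 152.13]. Speed limits (degrees/s): [147.25, 147.25, 180, 180, 180, 180, 180].

### API

Orientations are given as [roll, pitch, yaw] about the fixed x, y, z axes, in that order (R = Rz(yaw) Ry(pitch) Rx(roll)).
In Python, from station import env gives the robot as it stands.
- The arm moves only by the tool apply_moves, never from a script. Its argument "deltas" is text: rows parted by semicolons, each of 5 numbers parted by spaces: the opening, from -1 (shut) to 1 (fully open), then the shift along the tool's x, y, z in m, then the turn about the tool's z in degrees. In form: claw dx dy dz roll; .... A call has 1 to 20 rows; each row is the pose to reach, as a shift and turn from the pose commanded when the call began, along the tool's axes at that moment; what a row does not reach only later rows make up. A row lasts 1/10 s, in which the tool goes at most 50 mm and 8.59 degrees, less where a joint would pass 70% of its speed; a pose out of reach is approached as far as the arm can. A call with a gripper value outside its range is refused whole. The fingers move at their own pace and stop on an object; "squeeze" is the grip in N (left out, the last holds). Time passes only in rows, so rows that repeat a pose let the fingers close. It gives the time, the measured TCP pose, the force and the opening at its end, in the units of the state.
- env.observe(): the state, without advancing time (a new reading comes with each control period).
- env.snapshot(name): name is "side" or "top" or "wrist"; returns the picture (400x640x3 uint8, red, green, blue); there is no depth.
- env.camera_info(name): a dict with "camera_matrix" (3x3 intrinsics, pixels), "D" ([k1, k2, p1, p2, k3] as OpenCV has them; the pictures are not rectified), "position" and "orientation" of the camera in the world; the wrist camera has in their place "hand_eye" (4x4, takes a point from camera to tool coordinates, whose origin is the TCP and whose axes are the flange's). Camera axes: x right, y up, looking along -z (the intrinsics and any distortion apply to the point x, -y, -z); pixel columns grow to the right and rows downward; lengths in mm; the calibration is good to about 2 mm. A picture is of the moment at which its call begins: read the wrist's pose just before it. camera_info takes no time and is no camera call.
- env.hand_in(): hands the job in, once; it reports no verdict.
The state is a dict: "t": time; "q": joint angles; "qvel": joint speeds; "joint_torque": joint torques, N m; "ee_pos": TCP position; "ee_rot": TCP orientation; "wrist_force": force on the tool from outside, world axes, zero at the start; "moment": the same for the moment, N m; "gripper_width": finger opening in mm.
Only numpy, scipy, OpenCV 4.12 (cv2) and the standard library are available. Lean on these libraries where they do the work, as an engineer would, in place of code of your own. Each camera call takes 0.05 s, during which the arm holds its last target.

### The job

The control boards on the black mat lie face down. One after another (the red-tagged, then the yellow-tagged, then the blue-tagged; one may be missing) take each by its top edge (lean it on the grey stand to get at that), slide it on edge, low down, right through the gap of the dust-removal slot, in at the end nearest the robot and out at the far end and never down into it or up out of it from above, and then turn it over onto the blue rack. At the end all boards must stand on end, side by side, in the rack's V, leaning fully back with the green component face showing; leave everything else on the bench alone.

Things in the scene. Friction and masses are not known exactly. Their poses are not given: they have to be found in the camera images.
- board_red: control board with red tag strips at both ends of both faces: a flat rigid plate 120 (x) x 60 (y) x 8 mm (z), 110 g, origin at its centre; +z points out of the plain grey back, -z out of the green component face with black chips. May be absent
- board_yellow: control board with yellow tag strips at both ends of both faces: a flat rigid plate 120 (x) x 60 (y) x 8 mm (z), 110 g, origin at its centre; +z points out of the plain grey back, -z out of the green component face with black chips. May be absent
- board_blue: control board with blue tag strips at both ends of both faces: a flat rigid plate 120 (x) x 60 (y) x 8 mm (z), 110 g, origin at its centre; +z points out of the plain grey back, -z out of the green component face with black chips. May be absent
- mat: thin black mat, 160 (x) x 330 (y) x 3 mm, fixed; the boards lie on it face down at the start
- stand: small fixed grey stand, 90 mm wide (y): 45 degree backrest and a ledge square to it, a V open to its -x (towards the mat). V corner line along y, 45 mm above its origin; backrest rises along (0.71,0,0.71) for 70 mm, ledge along (-0.71,0,0.71) for 19 mm. A seated board has its centre at x +40, z +90 mm, 50 mm of it free above the backrest
- rack: long fixed blue rack, 250 mm wide (y), same V as the stand but open to its own -x (away from the slot); holds three boards on end, side by side. V corner line along y, 45 mm above its origin; backrest rises along (0.71,0,0.71) for 70 mm, ledge along (-0.71,0,0.71) for 19 mm. A seated board has its centre at x +40, z +90 mm, 50 mm of it free above the backrest
- rack_corner (a point): middle of the rack's V corner line, 45 mm above the bench, axes as rack
- slot: fixed dust-removal slot: two white bars 30 (x) x 80 (y) mm, tops 75 mm above the bench, with a gap 20 mm wide (x) between them running along y, open at both ends and the top, on a dark base 100 x 90 x 8 mm. Origin on the bench under the middle of the gap; +y is its end near the robot, -y its far end
- tray_red: small open blue screw tray with a red front, 110 x 75 x 32 mm (leave alone)
- tray_yellow: small open blue screw tray with a yellow front, 110 x 75 x 32 mm (leave alone)
- fixture: dark steel fixture block with two uprights, 90 x 50 x 55 mm (leave alone)
- driver: red-handled screwdriver lying on the bench (leave alone)
- jar: jar, 60 mm across, 80 mm high (leave alone)
- spanner: steel spanner lying on the bench (leave alone)
There are look-alikes about, which are no part of the job. Leave any purple look-alike of the slot alone.

How it is judged:
By the outcome, as a careful person would: the job done as asked, in the order asked, and still so for the second after the job is handed in, with the robot touching nothing.
Of board_red, board_yellow, board_blue only 2 to 3 are there at a start; the rules pass over those that are not, and their reading is None.
At some moment in a run one of board_red, board_yellow, board_blue may be knocked a few centimetres aside while the robot is not near it.
Once in a run the grip may slacken for a moment while it holds something.
It also fails if it takes over 210 s, if anything falls off the work surface, if the arm or the gripper's body presses on something with over 40 N, if the wrist force passes 120 N, or if a joint passes its speed limit or range.

## Working session

There is one attempt and no reset: what is moved stays moved. The work goes in short steps, Python scripts to look and compute and a tool call to move; the robot and the scene stay as the last step left them, time stands still between calls to the robot, and variables do not carry over. Pictures are saved under pics/ and viewed, and the job is handed in when it is done.

Besides the shell and the picture viewer there is one more tool, called after ">>>" in YAML: its name, and indented under it one key for each argument. apply_moves: Moves the arm, as the interface text tells. Its arguments: {"type":"object","properties":{"deltas":{"type":"string"},"squeeze":{"type":"number"}},"required":["deltas"]}

```bash
ls; mkdir -p pics
cat > h.py <<'E'
import numpy as np, cv2
from scipy.spatial.transform import Rotation as R
from station import env
E
python3 - <<'E'
from h import *
o=env.observe();print(o)
for n in("side","top","wrist"):
    im=env.snapshot(n);cv2.imwrite(f'pics/a_{n}.png',im[:,:,::-1]);print(n,env.camera_info(n))
E
```

```text
pics
{'t': 0.0, 'q': array([-61.71705637,  39.53581793, -11.14287496,  89.74537784,
         9.01252014,  51.70786612, -12.32525916]), 'qvel': array([ 0.00973632,  0.02610695, -0.06754312,  0.06687617, -0.02133298,
       -0.02132632, -0.02405454]), 'joint_torque': array([-3.15865582e-04, -5.27556825e+01, -1.26688320e+00, -1.53428435e+01,
       -5.25525946e-02,  6.55674419e-03,  1.82118947e-04]), 'ee_pos': array([277.15029232, 559.48076144, 237.87810705]), 'ee_rot': array([-1.79893014e+02,  8.47982117e-03,  1.53656044e+02]), 'wrist_force': array([-0.20651385, -0.11683665,  0.36114573]), 'moment': array([ 0.02480098,  0.01874995, -0.00994739]), 'gripper_width': 88.15988448093158}
side {'camera_matrix': array([[505.79576953,   0.        , 315.79635883],
       [  0.        , 505.79576953, 202.34246553],
       [  0.        ,   0.        ,   1.        ]]), 'D': array([0.02713372, 0.        , 0.        , 0.        , 0.        ]), 'position': array([  89.76748791, -989.37250457,  918.65255168]), 'orientation': array([ 52.10283023,  -1.31294364, -24.27918339])}
top {'camera_matrix': array
[... 267 characters left out ...]
4349, 1224.86627585]), 'orientation': array([  9.77417506,   1.37091956, -89.46677029])}
wrist {'camera_matrix': array([[337.50696902,   0.        , 319.34099336],
       [  0.        , 337.50696902, 196.26504468],
       [  0.        ,   0.        ,   1.        ]]), 'D': array([-0.05185955,  0.        ,  0.        ,  0.        ,  0.        ]), 'hand_eye': array([[-2.49273769e-04,  9.55212348e-01,  2.95921119e-01,
         7.62793275e+01],
       [ 9.99999846e-01,  9.12871792e-05,  5.47696934e-04,
        -4.19484815e-01],
       [ 4.96153070e-04,  2.95921210e-01, -9.55212223e-01,
        -1.46102444e+02],
       [ 0.00000000e+00,  0.00000000e+00,  0.00000000e+00,
         1.00000000e+00]])}
```

View pics/a_side.png

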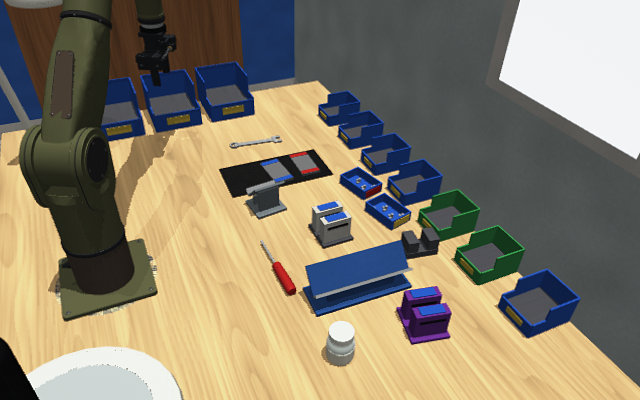

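View pics/a_top.png

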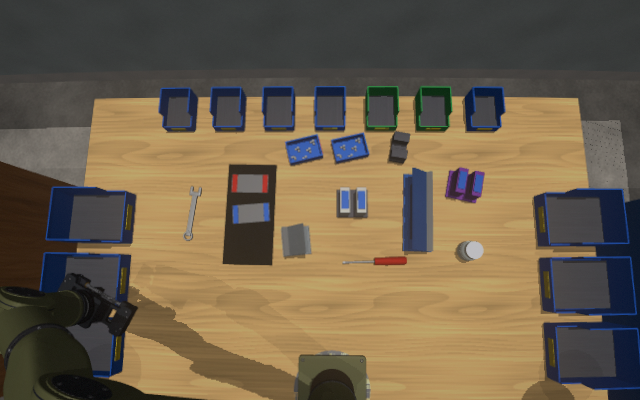

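View pics/a_wrist.png

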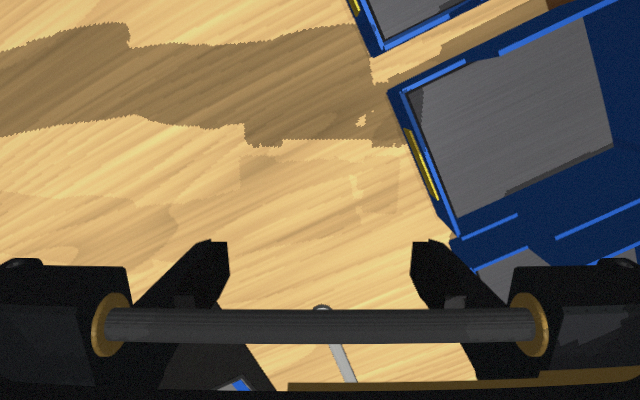

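Red board at top (250,183), blue at (251,213), and no yellow is visible. The stand is at (296,240), the white slot at (352,203) with its purple look-alike at (465,184), and the rack at (418,212). Coarse measurement next.

```bash
cat >> h.py <<'E'
def cam(n,obs=None):
    c=env.camera_info(n);K=c['camera_matrix'];D=c['D']
    if n=='wrist':
        o=obs; Rt=R.from_euler('xyz',o['ee_rot'],degrees=True).as_matrix()
        H=c['hand_eye'];Rw=Rt@H[:3,:3];p=Rt@H[:3,3]+o['ee_pos']
    else: Rw=R.from_euler('xyz',c['orientation'],degrees=True).as_matrix();p=c['position']
    return K,D,Rw,p
def onplane(C,uv,z):
    K,D,Rw,p=C
    u=cv2.undistortPoints(np.array(uv,float).reshape(-1,1,2),K,D).reshape(-1,2)
    d=np.c_[u[:,0],-u[:,1],-np.ones(len(u))]@Rw.T
    return p+d*((z-p[2])/d[:,2])[:,None]
def proj(C,P):
    K,D,Rw,p=C
    q=(np.array(P,float).reshape(-1,3)-p)@Rw; q[:,1:]*=-1
    return cv2.projectPoints(q,np.zeros(3),np.zeros(3),K,D)[0].reshape(-1,2)
def hsv(im): return cv2.cvtColor(im,cv2.COLOR_RGB2HSV)
def snap(n,tag):
    o=env.observe();im=env.snapshot(n);cv2.imwrite(f'pics/{tag}.png',im[:,:,::-1]);return im,cam(n,o),o
def rect(C,cnt,z):
    P=onplane(C,cnt.reshape(-1,2),z)[:,:2].astype(np.float32)
    return cv2.minAreaRect(P)
E
python3 - <<'E'
from h import *
im=cv2.imread('pics/a_top.png')
cv2.imwrite('pics/b1.png',cv2.resize(im[150:280,210:310],None,fx=6,fy=4.5,interpolation=cv2.INTER_CUBIC))
cv2.imwrite('pics/b2.png',cv2.resize(im[150:280,320:490],None,fx=4.5,fy=4.5,interpolation=cv2.INTER_CUBIC))
C=cam('top')
print(onplane(C,[(250,183),(251,213),(296,240),(352,203),(418,212),(465,184)],11))
im=cv2.imread('pics/a_side.png')
cv2.imwrite('pics/b3.png',cv2.resize(im[140:330,210:460],None,fx=3.2,fy=3.15,interpolation=cv2.INTER_CUBIC))
E
```

```text
[[ 638.3161745   268.85412033   11.        ]
 [ 539.1003816   261.50452147   11.        ]
 [ 453.30929415  113.81556376   11.        ]
 [ 573.65025082  -64.67984174   11.        ]
 [ 545.50923106 -276.15185011   11.        ]
 [ 638.15514711 -432.39997      11.        ]]
```

View pics/b1.png

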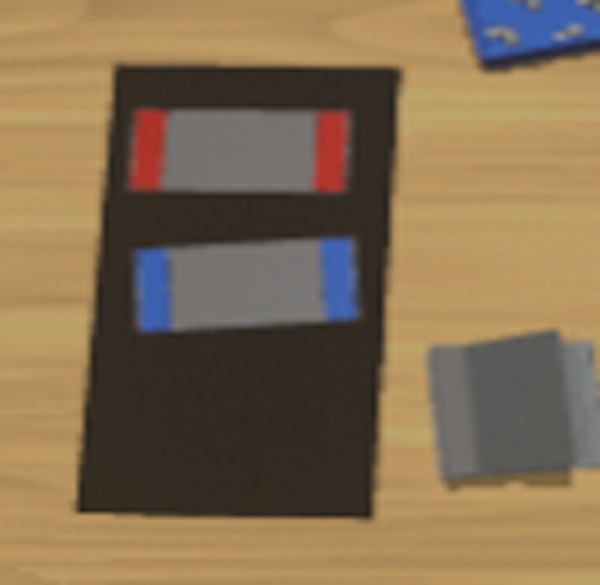

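View pics/b2.png

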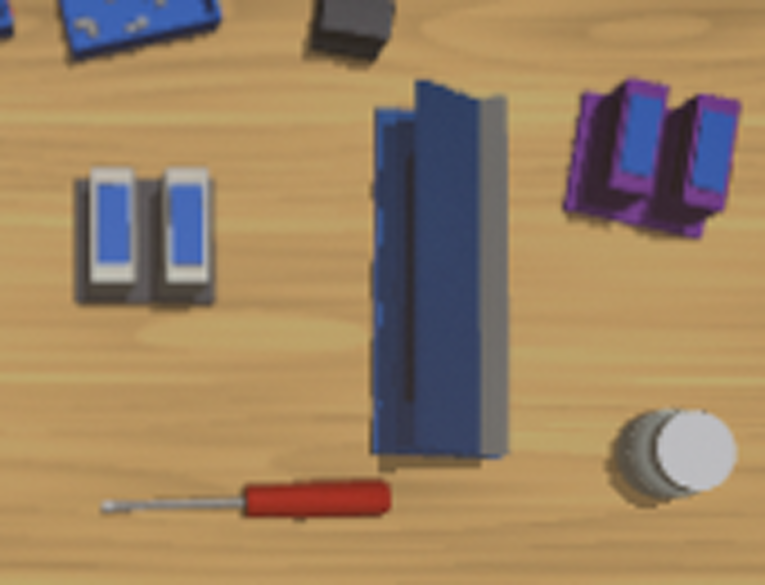

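View pics/b3.png

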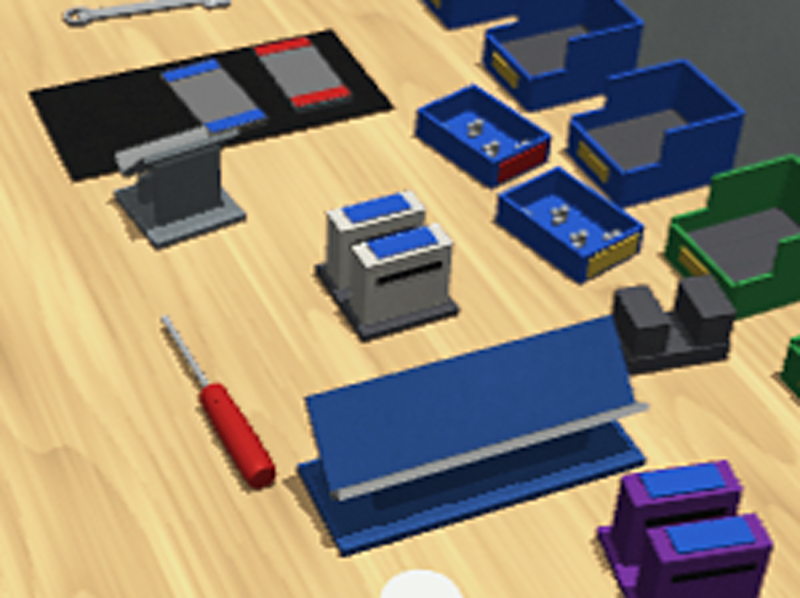

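```bash
cat >> h.py <<'E'
def plan(*wps):
    """wps: (x,y,z,yaw) world TCP -> rows dx dy dz roll from current pose"""
    o=env.observe();Rt=R.from_euler('xyz',o['ee_rot'],degrees=True).as_matrix()
    yaw=o['ee_rot'][2];c,s=np.cos(np.radians(yaw)),np.sin(np.radians(yaw))
    Rt=np.array([[c,s,0],[s,-c,0],[0,0,-1]])
    print('t %.2f'%o['t'],'pos',o['ee_pos'].round(1),'rot',o['ee_rot'].round(2),'w %.1f'%o['gripper_width'],'F',o['wrist_force'].round(1))
    for w in wps:
        d=Rt.T@(np.array(w[:3])-o['ee_pos'])/1000; r=-((w[3]-yaw+180)%360-180)
        print('%.4f %.4f %.4f %.2f'%(*d,r))
E
python3 -c "
from h import *
plan((400,400,330,120),(560,160,330,90))"
```

```text
t 0.15 pos [277.2 559.7 238.1] rot [-1.7992e+02  1.0000e-02  1.5366e+02] w 88.2 F [0.1 0.8 0.5]
-0.1809 -0.0886 -0.0919 33.66
-0.4308 -0.2327 -0.0919 63.66
```

>>> apply_moves:
  deltas: "1 -0.18 -0.089 -0.092 34;1 -0.18 -0.089 -0.092 34;1 -0.18 -0.089 -0.092 34;1 -0.18 -0.089 -0.092 34;1 -0.431 -0.233 -0.092 63.7;1 -0.431 -0.233 -0.092 63.7;1 -0.431 -0.233 -0.092 63.7;1 -0.431 -0.233 -0.092 63.7;1 -0.431 -0.233 -0.092 63.7;1 -0.431 -0.233 -0.092 63.7;1 -0.431 -0.233 -0.092 63.7;1 -0.431 -0.233 -0.092 63.7;1 -0.431 -0.233 -0.092 63.7;1 -0.431 -0.233 -0.092 63.7;1 -0.431 -0.233 -0.092 63.7;1 -0.431 -0.233 -0.092 63.7"

```text
t: 1.75
ee_pos: [559.6, 161.3, 330.7]
ee_rot: [-180.0, -0.0, 90.1]
wrist_force: [-0.4, -0.3, 0.9]
gripper_width: 88.4
```

```bash
python3 -c "
from h import *
o=env.observe();print(o['ee_pos'],o['ee_rot'],o['qvel'].round(1))
snap('wrist','c1')
plan((600,-240,330,90))"
```

```text
[559.62543332 161.31563318 330.73074694] [-1.79987135e+02 -2.46149215e-02  9.00806907e+01] [ 0.5  0.   0.4 -0.1 -0.1  0.   0.1]
t 1.80 pos [559.8 161.  330.8] rot [-1.800e+02 -2.000e-02  9.005e+01] w 88.4 F [-0.3 -0.   0.7]
-0.4011 0.0399 0.0008 0.05
```

View pics/c1.png

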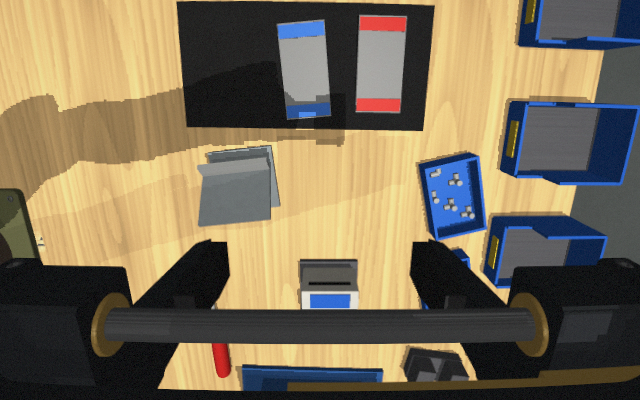

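>>> apply_moves:
  deltas: "1 -0.401 0.04 0 0;1 -0.401 0.04 0 0;1 -0.401 0.04 0 0;1 -0.401 0.04 0 0;1 -0.401 0.04 0 0;1 -0.401 0.04 0 0;1 -0.401 0.04 0 0;1 -0.401 0.04 0 0;1 -0.401 0.04 0 0;1 -0.401 0.04 0 0;1 -0.401 0.04 0 0;1 -0.401 0.04 0 0"

```text
t: 3.0
ee_pos: [600.4, -238.4, 330.8]
ee_rot: [180.0, -0.1, 90.2]
wrist_force: [0.4, -0.1, 0.1]
gripper_width: 88.0
```

```bash
python3 -c "
from h import *
import pickle
im,C,o=snap('wrist','c2');print(o['ee_pos'],o['ee_rot']);pickle.dump(C,open('c2.pkl','wb'))
"
```

```text
[ 600.42901255 -238.3708081   330.7836695 ] [ 1.79985489e+02 -8.73408349e-02  9.01561042e+01]
```

View pics/c2.png

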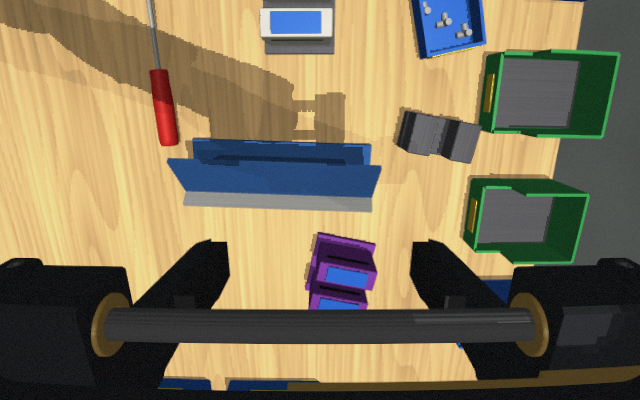

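>>> apply_moves:
  deltas: "1 0.11 0.03 0 0;1 0.11 0.03 0 0;1 0.11 0.03 0 0;1 0.11 0.03 0 0;1 0.11 0.03 0 0;1 0.11 0.03 0 0"

```text
t: 3.65
ee_pos: [629.2, -133.7, 330.9]
ee_rot: [-180.0, 0.1, 89.8]
wrist_force: [0.2, 0.3, -0.3]
gripper_width: 88.2
```

```bash
python3 -c "
from h import *
import pickle
im,C,o=snap('wrist','c3');print(o['ee_pos'],o['ee_rot']);pickle.dump(C,open('c3.pkl','wb'))
cv2.imwrite('pics/c3z.png',cv2.resize(im[:260,150:420,::-1],None,fx=2.8,fy=2.3))
"
```

```text
[ 629.22919936 -133.69709539  330.88056015] [-1.79981346e+02  1.14165433e-01  8.97704910e+01]
```

View pics/c3.png

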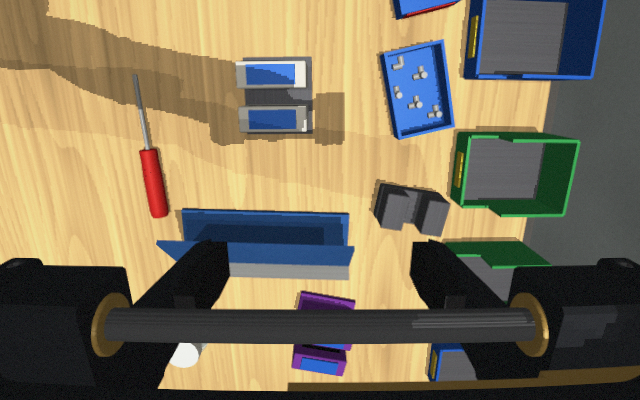

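View pics/c3z.png

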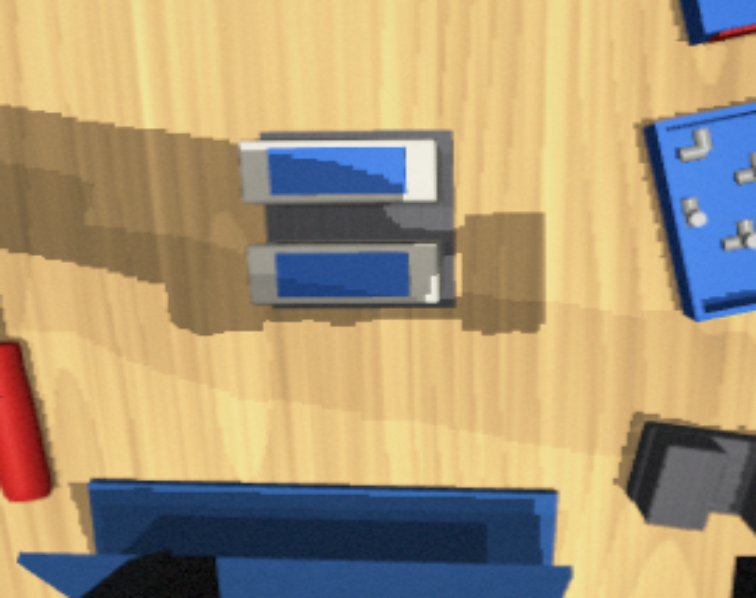

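```bash
python3 -c "
from h import *
im=cv2.imread('pics/c2.png');cv2.imwrite('pics/c2z.png',cv2.resize(im[130:220,150:400],None,fx=3.2,fy=3.2))
im=cv2.imread('pics/c1.png');cv2.imwrite('pics/c1z.png',cv2.resize(im[135:235,180:300],None,fx=6,fy=6))
"
```

```text
(no output)
```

View pics/c2z.png

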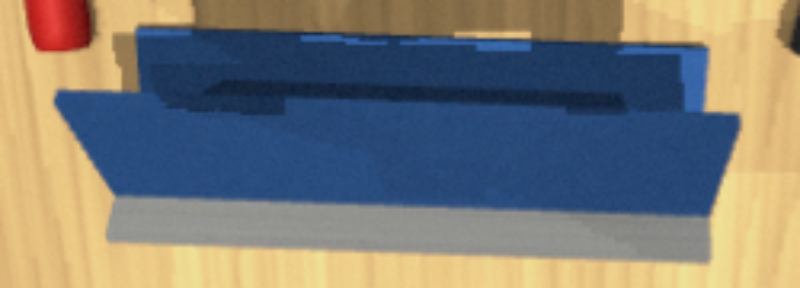

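View pics/c1z.png

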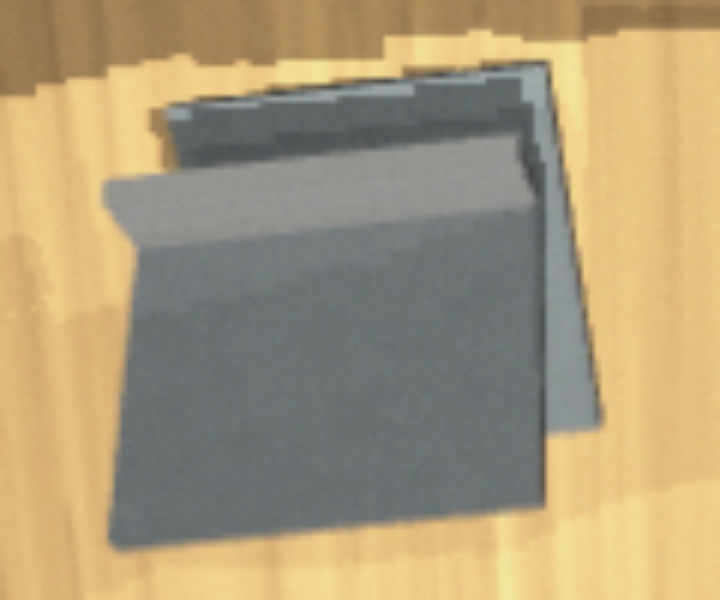

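Run:
```python
from h import *
import pickle
C1=cam('wrist',dict(ee_pos=np.array([559.63,161.32,330.73]),ee_rot=[-179.987,-.0246,90.0807]));pickle.dump(C1,open('c1.pkl','wb'))
C2=pickle.load(open('c2.pkl','rb'));C3=pickle.load(open('c3.pkl','rb'));Ct=cam('top')
def line(C,a,b,z,n):
    P=onplane(C,[a,b],z);d=P[1]-P[0];print(n,P[:,:2].round(1).tolist(),'mid',P.mean(0).round(1),'len %.1f ang %.2f'%(np.hypot(*d[:2]),np.degrees(np.arctan2(d[1],d[0]))))
line(C2,(186.25,191.25),(372.2,197.5),45,'rack corner');line(C2,(167.8,158.1),(380.6,165.9),94.5,'rack top');line(C2,(183.4,205),(371.9,211.9),58.4,'rack ledge')
line(C1,(203,176),(270,169),45,'stand corner');line(C1,(198.7,226.3),(270.8,219.5),94.5,'stand top');line(C1,(197.3,165.7),(266.3,157.3),58.4,'stand ledge')
def blobs(f,lo,hi,roi,C,z,amin):
    im=cv2.imread(f);h=cv2.cvtColor(im,cv2.COLOR_BGR2HSV);m=cv2.inRange(h,lo,hi)
    k=np.zeros_like(m);x0,y0,x1,y1=roi;k[y0:y1,x0:x1]=m[y0:y1,x0:x1]
    for c in cv2.findContours(k,0,2)[0]:
        if cv2.contourArea(c)>amin:
            r=rect(C,c,z);print(f,np.mean(c.reshape(-1,2),0).round(),np.round(r[0],1),np.round(r[1],1),round(r[2],2))
blobs('pics/c3.png',(100,120,60),(125,255,255),(225,50,320,140),C3,75,100)
blobs('pics/a_top.png',(100,120,60),(125,255,255),(330,180,375,220),Ct,75,30)
for f,C,roi in(('pics/c1.png',C1,(180,0,440,132)),('pics/a_top.png',Ct,(222,164,277,264))):
    blobs(f,(100,120,50),(125,255,255),roi,C,11,30)
    blobs(f,(0,150,80),(8,255,255),roi,C,11,30);blobs(f,(0,0,95),(180,90,255),roi,C,11,200)
```

```text
rack corner [[421.5, -289.3], [671.5, -297.5]] mid [ 546.5 -293.4   45. ] len 250.1 ang -1.86
rack top [[424.8, -234.8], [671.3, -243.7]] mid [ 548.  -239.2   94.5] len 246.7 ang -2.07
rack ledge [[421.1, -304.3], [669.9, -313.2]] mid [ 545.5 -308.7   58.4] len 249.0 ang -2.04
stand corner [[405.5, 131.3], [494.9, 140.7]] mid [450.2 136.   45. ] len 89.9 ang 6.00
stand top [[411.3, 79.9], [500.7, 89.2]] mid [456.   84.6  94.5] len 89.9 ang 5.92
stand ledge [[404.2, 148.1], [492.9, 158.8]] mid [448.6 153.4  58.4] len 89.3 ang 6.85
pics/c3.png [263. 115.] [573.7 -88.2] [20.7 54.6] 89.55
pics/c3.png [261.  71.] [573.8 -37.6] [20.4 54.4] 89.47
pics/a_top.png [360. 200.] [574.2 -88.6] [18.4 46.8] 89.58
pics/a_top.png [344. 197.] [575.5 -38.2] [15.3 49.8] 89.99
pics/c1.png [306. 111.] [544.1 214.1] [57.6 16.1] 4.84
pics/c1.png [299.  30.] [535.3 313.9] [58.9 16.1] 4.9
pics/c1.png [385. 105.] [637.9 221.7] [56.7 14.4] 0.36
pics/c1.png [391.  23.] [639.  321.7] [57.1 15.3] 0.59
pics/c1.png [308.  78.] [540.  264.5] [60.4 85.1] 5.16
pics/c1.png [382.  68.] [638.1 269. ] [89.4 60.8] 89.07
pics/a_top.png [235. 213.] [535.6 313.6] [58.9 13.1] 2.76
pics/a_top.png [266. 213.] [544.4 212.9] [55.9 13. ] 1.97
pics/a_top.png [264. 182.] [636.9 221. ] [57.1  9.9] 1.97
pics/a_top.png [234. 185.] [640. 322.] [57.5 13.3] 2.78
pics/a_top.png [254. 211.] [540.1 263.4] [58.7 85.7] 4.75
pics/a_top.png [251. 184.] [638.1 271. ] [81.2 57.2] 88.06
```

Everything agrees with the given sizes: board spacing, 90 and 250 mm V lines, 50 mm bar spacing. Yellow is absent. What could be mistaken for what:
- **Boards:** red (381,64) and blue (304,68) in c1.
- **Slots:** white (263,93) and purple (330,265) in c3/c2. I choose the white one.

Next I go to the red board's stand-side end.

```bash
python3 -c "
from h import *
plan((638,228,150,90.3),(638,228,40,90.3))"
```

```text
t 3.70 pos [ 629.3 -133.6  330.9] rot [-1.7999e+02  9.0000e-02  8.9760e+01] w 88.3 F [-0.2  0.3  0.4]
0.3617 0.0072 0.1809 -0.54
0.3617 0.0072 0.2909 -0.54
```

>>> apply_moves:
  deltas: "0.66 0.362 0.007 0.1 -0.5;0.66 0.362 0.007 0.15 -0.5;0.66 0.362 0.007 0.18 -0.5;0.66 0.362 0.007 0.18 -0.5;0.66 0.362 0.007 0.18 -0.5;0.66 0.362 0.007 0.18 -0.5;0.66 0.362 0.007 0.18 -0.5;0.66 0.362 0.007 0.18 -0.5;0.66 0.362 0.007 0.18 -0.5;0.66 0.362 0.007 0.18 -0.5;0.66 0.362 0.007 0.25 -0.5;0.66 0.362 0.007 0.29 -0.5;0.66 0.362 0.007 0.29 -0.5;0.66 0.362 0.007 0.29 -0.5"

```text
t: 5.1
ee_pos: [637.3, 227.9, 40.2]
ee_rot: [-179.9, 0.1, 90.3]
wrist_force: [-0.1, 0.6, -0.2]
gripper_width: 73.1
```

```bash
python3 -c "
from h import *
im,C,o=snap('wrist','d1');print(o['q'].round(1))
plan((638,228,5,90.3))"
```

```text
[-26.4  58.    5.5  87.1  -8.   35.5 -16.7]
t 5.15 pos [638.9 229.   42.2] rot [1.7988e+02 4.0000e-02 9.0310e+01] w 72.9 F [0.2 0.5 0. ]
-0.0010 -0.0009 0.0372 0.01
```

View pics/d1.png

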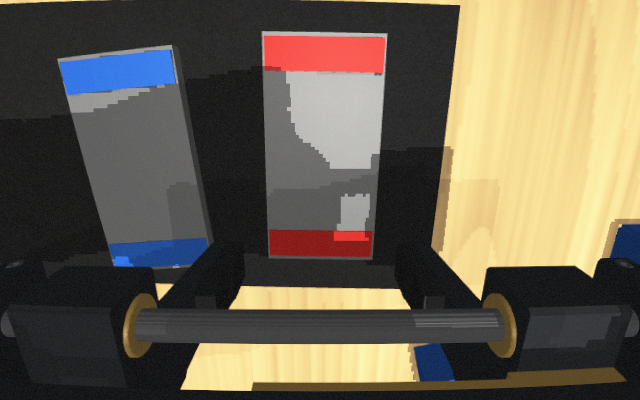

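The red board sits centred between the fingers in d1, its near end at about row 258. Descend and grip.

>>> apply_moves:
  deltas: "0.66 -0.001 -0.0005 0.02 0;0.66 -0.001 -0.0005 0.035 0;0.66 -0.001 -0.0005 0.035 0;0.66 -0.001 -0.0005 0.035 0;0 -0.001 -0.0005 0.035 0;0 -0.001 -0.0005 0.035 0;0 -0.001 -0.0005 0.035 0;0 -0.001 -0.0005 0.035 0;0 -0.001 -0.0005 0.035 0;0 -0.001 -0.0005 0.035 0"
  squeeze: 5

```text
t: 6.15
ee_pos: [637.6, 230.2, 6.7]
ee_rot: [179.9, -0.0, 90.4]
wrist_force: [-0.2, -0.0, 4.2]
gripper_width: 59.8
```

```bash
python3 -c "
from h import *
plan((638,228,5,90.3))"
```

```text
t 6.15 pos [637.6 230.2   6.7] rot [ 1.799e+02 -4.000e-02  9.045e+01] w 59.8 F [-0.2 -0.   4.2]
-0.0022 0.0004 0.0017 0.15
```

>>> apply_moves:
  deltas: "0 0.001 0 -0.01 0;0 0.002 0 -0.02 0;0 0.005 0 -0.03 0;0 0.008 0 -0.04 0;0 0.013 0 -0.05 0;0 0.013 0 -0.05 0;0 0.013 0 -0.05 0;0 0.013 0 -0.05 0"
  squeeze: 3

```text
t: 6.95
ee_pos: [636.5, 242.8, 55.4]
ee_rot: [-180.0, 0.0, 90.4]
wrist_force: [0.8, 0.5, -1.6]
gripper_width: 60.1
```

```bash
python3 -c "
from h import *
im,C,o=snap('side','d2');print(o['gripper_width'],o['wrist_force'],o['ee_pos'])
cv2.imwrite('pics/d2.png',cv2.resize(im[60:240,180:400,::-1],None,fx=3,fy=3))"
```

```text
60.146276885123214 [ 0.76100205  0.47791335 -1.57978441] [636.45883113 242.77153276  55.36709844]
```

View pics/d2.png

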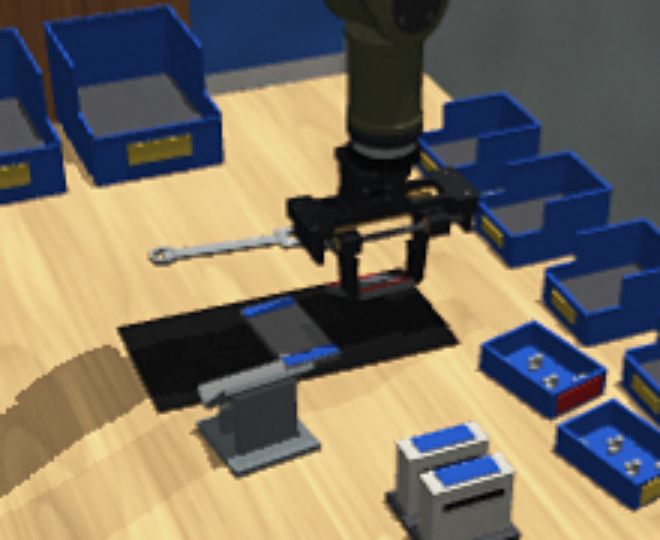

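```bash
python3 -c "
from h import *
im,C,o=snap('wrist','d3')"
```

```text
(no output)
```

View pics/d3.png

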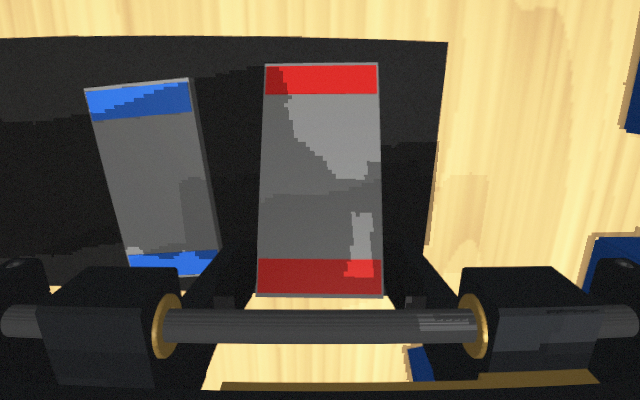

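It pivots in the grip: the far end at (321,79) looks narrower, so it is lower. Continue the arc.

>>> apply_moves:
  deltas: "0 0.008 0 -0.01 0;0 0.017 0 -0.02 0;0 0.026 0 -0.03 0;0 0.036 0 -0.036 0;0 0.036 0 -0.036 0;0 0.036 0 -0.06 0;0 0.036 0 -0.085 0;0 0.036 0 -0.095 0;0 0.036 0 -0.095 0"

```text
t: 7.95
ee_pos: [637.2, 279.4, 152.0]
ee_rot: [179.9, -0.1, 90.5]
wrist_force: [0.0, -0.8, -0.7]
gripper_width: 59.6
```

```bash
python3 -c "
from h import *
im,C,o=snap('wrist','d4');print(o['gripper_width'],o['wrist_force'],o['ee_pos'])
im,C,o=snap('side','d5')
cv2.imwrite('pics/d5.png',cv2.resize(im[60:240,220:400,::-1],None,fx=3.3,fy=3.3))"
```

```text
59.575380154532986 [ 0.03723351 -0.79013034 -0.67305625] [637.15643271 279.4148893  151.98018468]
```

View pics/d4.png

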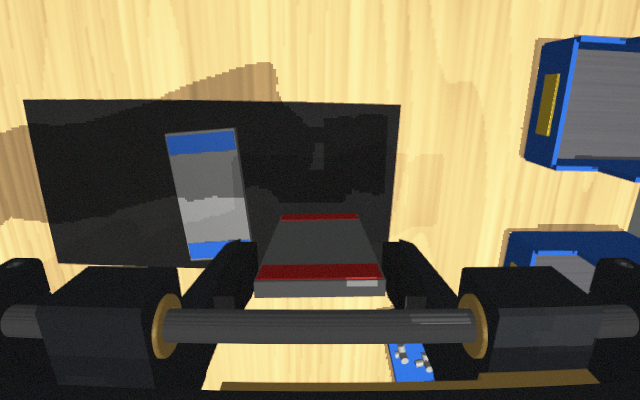

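View pics/d5.png

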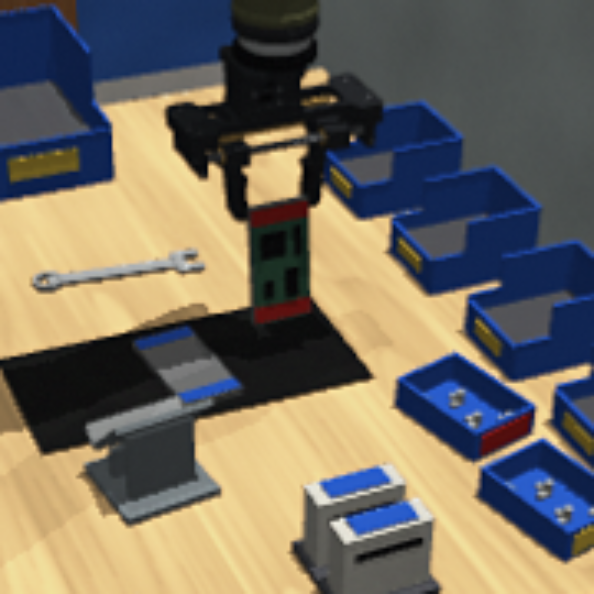

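Red hangs almost vertically from the grip by its end. Compute the stand waypoints.

```bash
cat >> h.py <<'E'
SC=np.array([450.2,136.0]);SU=np.array([0.1045,-0.9945]);SV=np.array([0.9945,0.1045])
RC=np.array([546.5,-293.0]);RU=np.array([0.035,0.9994]);RV=np.array([0.9994,-0.035])
def st(X,Z,yaw,v=0): p=SC+X*SU+v*SV;return (*p,Z,yaw)
def rk(X,Z,yaw,v=0): p=RC+X*RU+v*RV;return (*p,Z,yaw)
E
python3 -c "
from h import *
plan(st(15,210,96),st(15,160,96),st(22,145,96),st(35,139,96),st(48,133,96),st(60,125,96),st(70,119,96))"
```

```text
t 8.05 pos [635.6 278.9 149.7] rot [-1.799e+02  2.000e-02  9.046e+01] w 60.2 F [-1.   0.3 -2.4]
-0.1563 -0.1851 -0.0603 -5.54
-0.1563 -0.1851 -0.0103 -5.54
-0.1633 -0.1844 0.0047 -5.54
-0.1762 -0.1831 0.0107 -5.54
-0.1892 -0.1819 0.0167 -5.54
-0.2011 -0.1807 0.0247 -5.54
-0.2111 -0.1798 0.0307 -5.54
```

>>> apply_moves:
  deltas: "0 -0.02 -0.02 -0.045 0;0 -0.05 -0.05 -0.06 -2;0 -0.075 -0.08 -0.06 -4;0 -0.1 -0.11 -0.06 -5.5;0 -0.12 -0.14 -0.06 -5.5;0 -0.14 -0.165 -0.06 -5.5;0 -0.156 -0.185 -0.06 -5.5;0 -0.156 -0.185 -0.06 -5.5;0 -0.156 -0.185 -0.06 -5.5;0 -0.156 -0.185 -0.06 -5.5"
  squeeze: 4

```text
t: 9.05
ee_pos: [453.4, 122.4, 210.3]
ee_rot: [180.0, -0.0, 96.0]
wrist_force: [-0.6, 0.5, -1.2]
gripper_width: 59.6
```

```bash
python3 -c "
from h import *
im,C,o=snap('wrist','e1');
im,C,o=snap('side','e2')
cv2.imwrite('pics/e2.png',cv2.resize(im[60:240,180:360,::-1],None,fx=3.3,fy=3.3))
plan(st(15,160,96),st(22,145,96),st(35,139,96),st(48,133,96),st(60,125,96),st(70,119,96))"
```

```text
t 9.15 pos [453.4 122.3 210.4] rot [ 1.7997e+02 -2.0000e-02  9.6020e+01] w 59.3 F [-0.6 -0.2 -1.9]
-0.0011 -0.0017 0.0504 0.02
-0.0081 -0.0017 0.0654 0.02
-0.0211 -0.0017 0.0714 0.02
-0.0341 -0.0018 0.0774 0.02
-0.0461 -0.0018 0.0854 0.02
-0.0561 -0.0018 0.0914 0.02
```

View pics/e2.png

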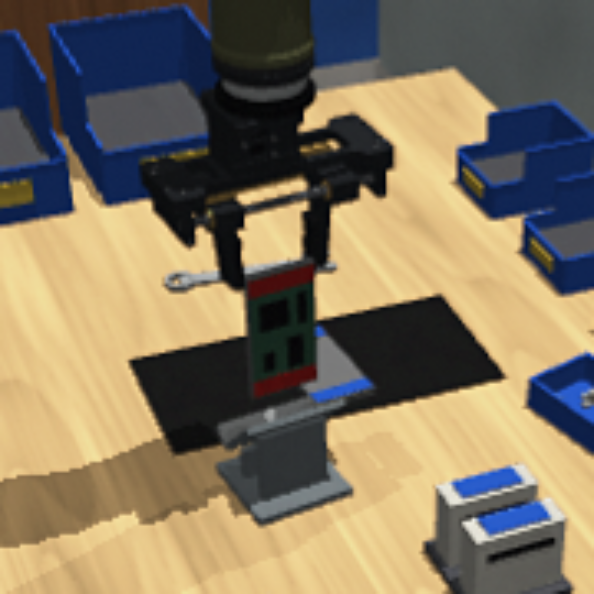

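View pics/e1.png

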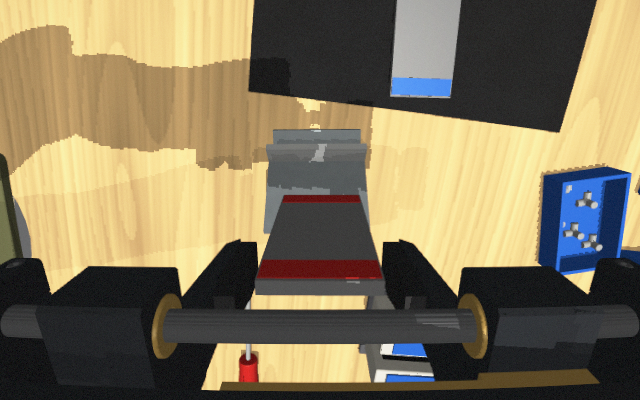

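>>> apply_moves:
  deltas: "0 0.004 -0.0015 0.025 0;0 0.004 -0.0015 0.045 0;0 0.002 -0.0015 0.055 0;0 -0.003 -0.0015 0.062 0;0 -0.008 -0.0015 0.0655 0;0 -0.014 -0.0015 0.068 0;0 -0.021 -0.0015 0.071 0;0 -0.028 -0.0015 0.074 0;0 -0.034 -0.0015 0.077 0;0 -0.04 -0.0015 0.081 0;0 -0.046 -0.0015 0.085 0;0 -0.051 -0.0015 0.0885 0;0 -0.056 -0.0015 0.0914 0;0 -0.056 -0.0015 0.0914 0;0 -0.056 -0.0015 0.0914 0"
  squeeze: 3

```text
t: 10.65
ee_pos: [456.8, 65.5, 119.3]
ee_rot: [-180.0, 0.0, 95.9]
wrist_force: [-0.3, -0.4, 0.3]
gripper_width: 59.6
```

```bash
python3 -c "
from h import *
im,C,o=snap('wrist','e3');
im,C,o=snap('side','e4')
cv2.imwrite('pics/e4.png',cv2.resize(im[60:240,180:360,::-1],None,fx=3.3,fy=3.3))
plan(st(70,119,96))"
```

```text
t 10.75 pos [456.9  65.7 119.4] rot [180.     0.    95.96] w 59.7 F [0.  0.  0.3]
0.0006 0.0007 0.0004 -0.04
```

View pics/e3.png

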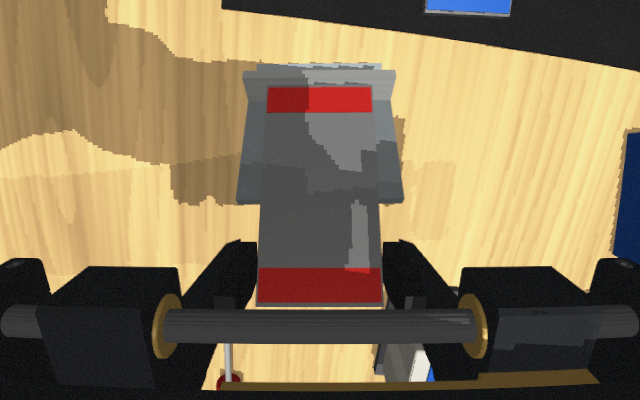

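View pics/e4.png

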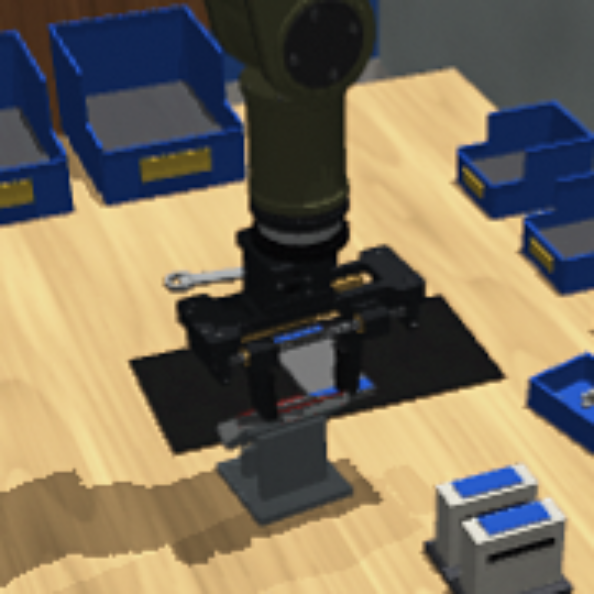

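The red board lies on the backrest with its lower end at the ledge (320,98 in e3). Release, go up and turn the jaws by 90°.

>>> apply_moves:
  deltas: "0.7 0 0 0 0;0.7 0 0 0 0;0.7 0 0 0 0;0.7 0 0 -0.02 0;0.7 0 0 -0.05 0;0.5 0.01 0 -0.1 -9;0.3 0.01 0 -0.1 -18;0.1 0.01 0 -0.1 -27;0.1 0.01 0 -0.1 -36;0.1 0.01 0 -0.1 -45;0.1 0.01 0 -0.1 -54;0.1 0.01 0 -0.1 -63;0.1 0.01 0 -0.1 -72;0.1 0.01 0 -0.1 -81;0.1 0.01 0 -0.1 -90;0.1 0.01 0 -0.1 -90;0.1 0.01 0 -0.1 -90;0.1 0.01 0 -0.1 -90"

```text
t: 12.55
ee_pos: [455.8, 75.5, 219.3]
ee_rot: [180.0, -0.0, -174.2]
wrist_force: [-0.7, -0.1, 0.5]
gripper_width: 48.2
```

```bash
python3 -c "
from h import *
im,C,o=snap('wrist','e5');print(o['q'].round(0))
im,C,o=snap('top','e6')
cv2.imwrite('pics/e6.png',cv2.resize(im[150:280,210:430,::-1],None,fx=3.5,fy=3.5))
plan(st(62,170,186),st(62,112,186),st(40,125,186),st(25,137,186),st(10,141,186),st(0,142,186))"
```

```text
[  0.  31. -24. 118.  21.  36.  59.]
t 12.65 pos [455.9  75.6 219.3] rot [-179.99    0.   -174.12] w 48.5 F [-0.1  0.1 -0.4]
-0.0007 -0.0013 0.0493 -0.12
-0.0007 -0.0013 0.1073 -0.12
-0.0006 0.0207 0.0943 -0.12
-0.0006 0.0357 0.0823 -0.12
-0.0006 0.0507 0.0783 -0.12
-0.0006 0.0607 0.0773 -0.12
```

View pics/e5.png

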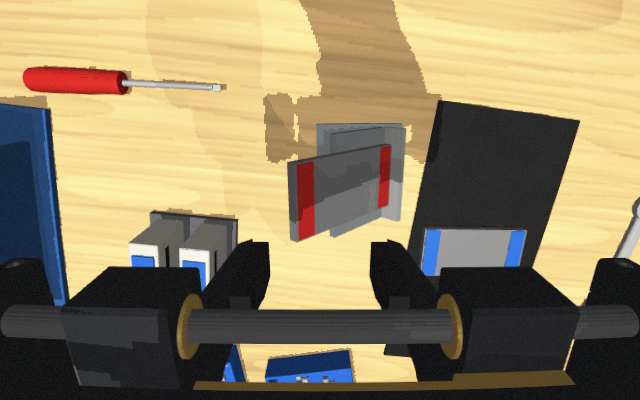

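View pics/e6.png

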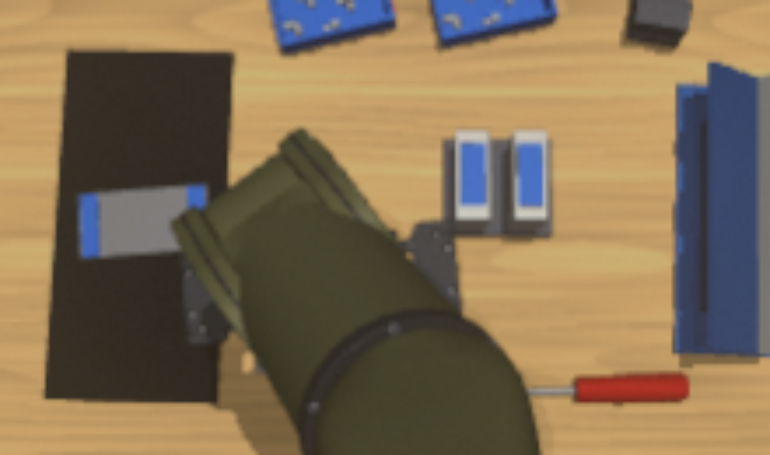

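```bash
python3 -c "
from h import *
o=env.observe();C=cam('wrist',o)
print(proj(C,[st(79,135.5,0,s*30)[:3] for s in(-1,1)]+[st(-5.7,50.6,0,s*30)[:3] for s in(-1,1)]))
print(onplane(C,[(289,163),(291,240)],135.5),[np.round(st(79,135.5,0,v),1) for v in(-30,30)])
"
```

```text
[[293.76877372 163.33543814]
 [295.76499288 242.52639822]
 [390.94881686 144.85417355]
 [387.35778722 205.59632127]]
[[428.72027494  50.99206169 135.5       ]
 [486.60529173  56.87508777 135.5       ]] [array([428.6,  54.3, 135.5,   0. ]), array([488.3,  60.6, 135.5,   0. ])]
```

>>> apply_moves:
  deltas: "0.36 -0.0007 -0.0045 0.03 0;0.36 -0.0007 -0.0045 0.05 0;0.36 -0.0007 -0.0045 0.08 0;0.36 -0.0007 -0.0045 0.107 0;0.36 -0.0007 -0.0045 0.107 0;0.36 -0.0007 0.006 0.103 0;0.36 -0.0007 0.016 0.1 0;0.36 -0.0007 0.026 0.096 0;0.36 -0.0007 0.033 0.092 0;0.36 -0.0007 0.04 0.088 0;0.36 -0.0007 0.047 0.085 0;0.36 -0.0007 0.054 0.081 0;0.36 -0.0007 0.06 0.079 0;0.36 -0.0007 0.06 0.078 0;0.2 -0.0007 0.06 0.078 0;0 -0.0007 0.06 0.078 0;-0.3 -0.0007 0.06 0.078 0;-0.6 -0.0007 0.06 0.078 0"
  squeeze: 10

```text
t: 14.45
ee_pos: [450.3, 135.0, 141.2]
ee_rot: [-180.0, -0.0, -174.1]
wrist_force: [-0.3, 0.5, 0.0]
gripper_width: 31.4
```

```bash
python3 -c "
from h import *
im,C,o=snap('wrist','e7');plan()
im,C,o=snap('side','e8')
cv2.imwrite('pics/e8.png',cv2.resize(im[60:240,180:360,::-1],None,fx=3.3,fy=3.3))
"
```

```text
t 14.50 pos [450.3 135.1 141.2] rot [-1.8000e+02 -1.0000e-02 -1.7407e+02] w 27.0 F [-0.   0.3 -0. ]
```

View pics/e7.png

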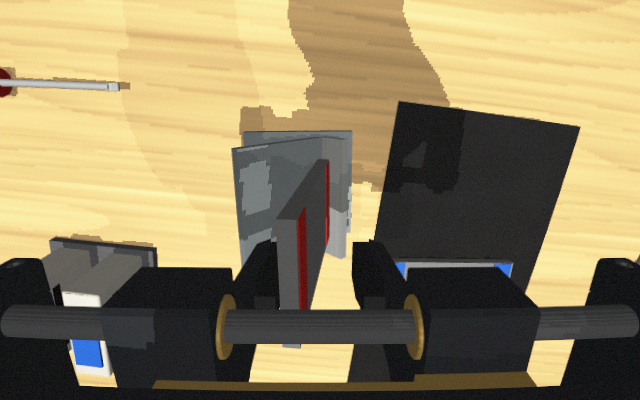

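View pics/e8.png

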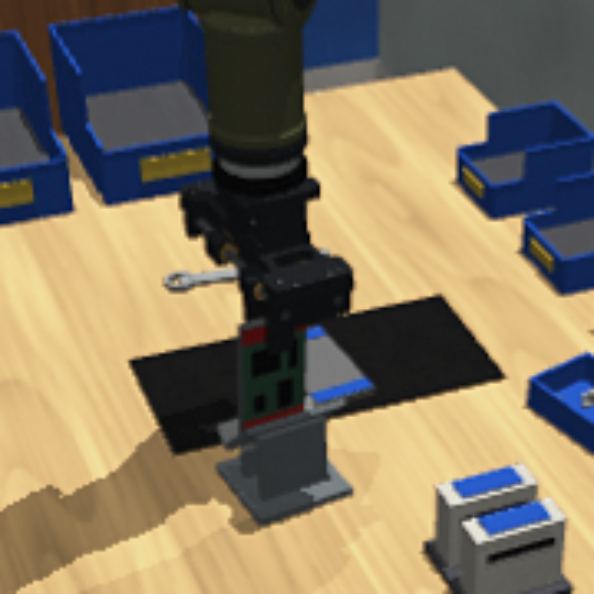

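>>> apply_moves:
  deltas: "-0.8 0 0 0 0;-0.9 0 0 0 0;-1 0 0 0 0;-1 0 0 0 0;-1 0 0 0 0;-1 0 0 0 0;-1 0 0 0 0"
  squeeze: 12

```text
t: 15.25
ee_pos: [450.4, 135.6, 141.3]
ee_rot: [180.0, 0.0, -174.0]
wrist_force: [0.1, 1.6, -1.3]
gripper_width: 8.1
```

>>> apply_moves:
  deltas: "-1 0 0 0 0;-1 0 0 0 0;-1 0 0 -0.02 0;-1 0 0 -0.04 0;-1 0 0 -0.06 0;-1 0 0 -0.06 0;-1 0 0 -0.06 0"
  squeeze: 25

```text
t: 15.95
ee_pos: [450.3, 134.7, 201.0]
ee_rot: [-180.0, -0.0, -174.1]
wrist_force: [-0.7, 1.6, -1.4]
gripper_width: 8.0
```

```bash
python3 -c "
from h import *
im,C,o=snap('wrist','f1');plan((470,-63,220,180),(470,-63,108,180))
im,C,o=snap('side','f2')
cv2.imwrite('pics/f2.png',cv2.resize(im[60:240,180:360,::-1],None,fx=3.3,fy=3.3))
"
```

```text
t 16.00 pos [449.9 134.6 200.5] rot [-1.7995e+02 -8.0000e-02 -1.7408e+02] w 7.9 F [-0.1 -0.7 -1.3]
0.0004 -0.1986 -0.0195 5.92
0.0004 -0.1986 0.0925 5.92
```

View pics/f1.png

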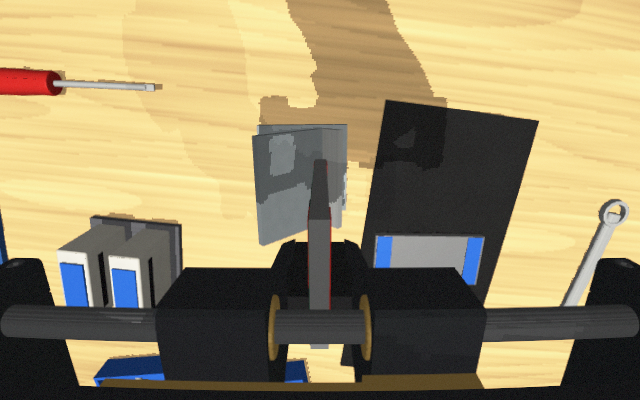

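View pics/f2.png

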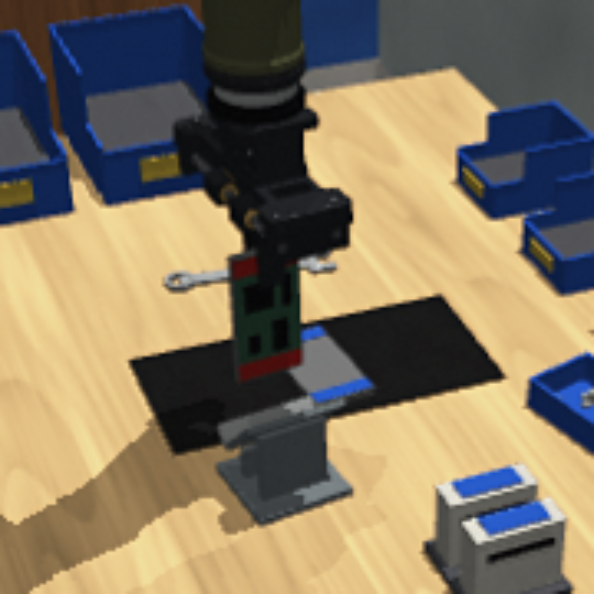

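>>> apply_moves:
  deltas: "-1 0.004 -0.03 -0.02 2;-1 0.004 -0.07 -0.02 4;-1 0.004 -0.11 -0.02 6.3;-1 0.004 -0.15 -0.02 6.3;-1 0.004 -0.18 -0.02 6.3;-1 0.004 -0.199 -0.02 6.3;-1 0.004 -0.199 0.01 6.3;-1 0.004 -0.199 0.04 6.3;-1 0.004 -0.199 0.07 6.3;-1 0.004 -0.199 0.085 6.3;-1 0.004 -0.199 0.085 6.3;-1 0.004 -0.199 0.085 6.3"

```text
t: 17.25
ee_pos: [466.6, -62.8, 115.9]
ee_rot: [180.0, -0.1, 179.7]
wrist_force: [0.0, -0.3, -1.2]
gripper_width: 7.7
```

```bash
python3 -c "
from h import *
im,C,o=snap('wrist','f3');plan((465,-63,106,179.6),(675,-64,106,179.6))
im,C,o=snap('side','f4')
cv2.imwrite('pics/f4.png',cv2.resize(im[120:300,220:400,::-1],None,fx=3.3,fy=3.3))
"
```

```text
t 17.30 pos [467.2 -62.8 116.5] rot [180.     0.   179.67] w 7.8 F [ 0.3  0.3 -1.6]
0.0022 -0.0002 0.0105 0.07
-0.2078 0.0000 0.0105 0.07
```

View pics/f3.png

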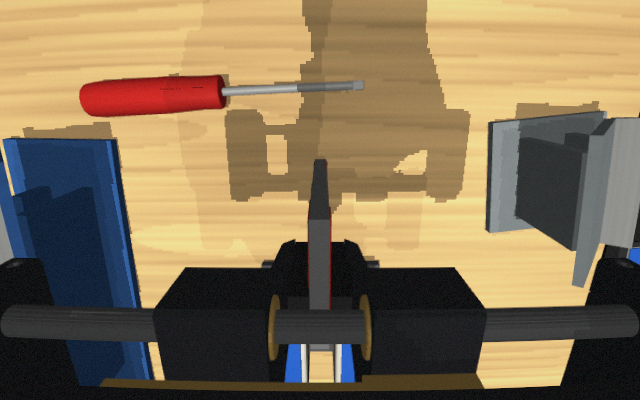

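View pics/f4.png

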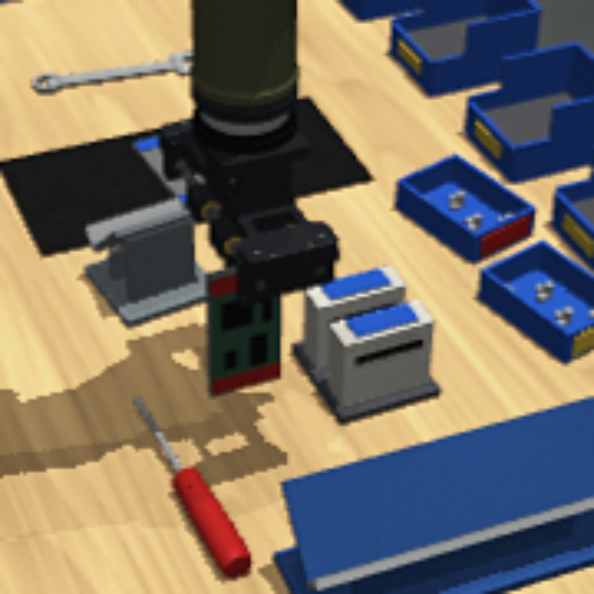

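The board is lined up with the gap: 319 px against the bars' middle at 320 in f3. Slide through low.

>>> apply_moves:
  deltas: "-1 0.002 0 0.01 0;-1 0.002 0 0.01 0;-1 -0.02 0 0.01 0;-1 -0.04 0 0.01 0;-1 -0.055 0 0.01 0;-1 -0.07 0 0.01 0;-1 -0.085 0 0.01 0;-1 -0.1 0 0.01 0;-1 -0.115 0 0.01 0;-1 -0.115 0 0.01 0"

```text
t: 18.35
ee_pos: [584.5, -63.6, 107.4]
ee_rot: [180.0, 0.2, 179.6]
wrist_force: [1.0, 0.4, -1.4]
gripper_width: 7.5
```

```bash
python3 -c "
from h import *
im,C,o=snap('wrist','f5');plan((675,-64,106,179.6))
im,C,o=snap('side','f6')
cv2.imwrite('pics/f6.png',cv2.resize(im[120:300,220:400,::-1],None,fx=3.3,fy=3.3))
"
```

```text
t 18.40 pos [582.6 -63.7 107. ] rot [1.7998e+02 8.0000e-02 1.7963e+02] w 7.8 F [-1.5  0.5 -1.9]
-0.0924 0.0003 0.0010 0.03
```

View pics/f6.png

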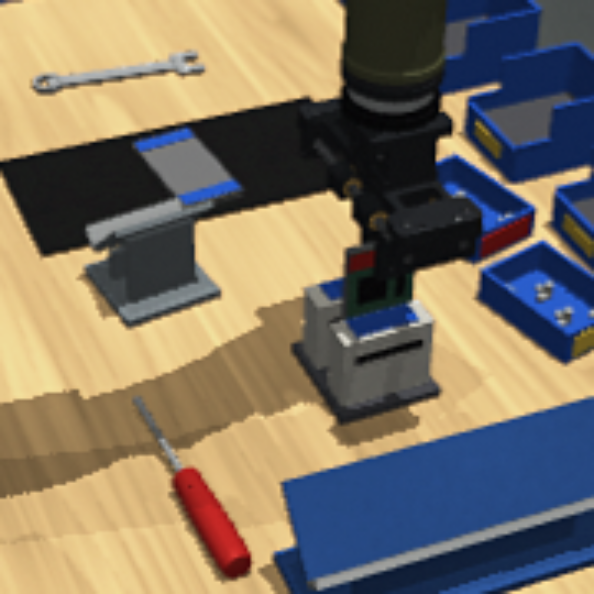

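>>> apply_moves:
  deltas: "-1 -0.015 0 0 0;-1 -0.03 0 0 0;-1 -0.045 0 0 0;-1 -0.06 0 0 0;-1 -0.08 0 0 0;-1 -0.1 0 0 0;-1 -0.1 0 0 0;-1 -0.1 0 0 0;-1 -0.1 0 -0.04 0;-1 -0.1 0 -0.08 0;-1 -0.1 0 -0.12 0;-1 -0.1 0 -0.12 0;-1 -0.1 0 -0.12 0"

```text
t: 19.75
ee_pos: [680.9, -64.5, 227.0]
ee_rot: [-180.0, -0.0, 179.7]
wrist_force: [-0.7, -0.5, -1.9]
gripper_width: 7.8
```

```bash
python3 -c "
from h import *
im,C,o=snap('side','f7')
cv2.imwrite('pics/f7.png',cv2.resize(im[120:300,240:440,::-1],None,fx=3.3,fy=3.3))
plan(rk(2,225,178,75),rk(2,150,178,75))
"
```

```text
t 19.80 pos [680.2 -64.5 225.5] rot [-1.7996e+02 -1.7000e-01  1.7967e+02] w 7.9 F [ 0.3  0.4 -1.7]
0.0573 -0.2294 0.0005 1.67
0.0573 -0.2294 0.0755 1.67
```

View pics/f7.png

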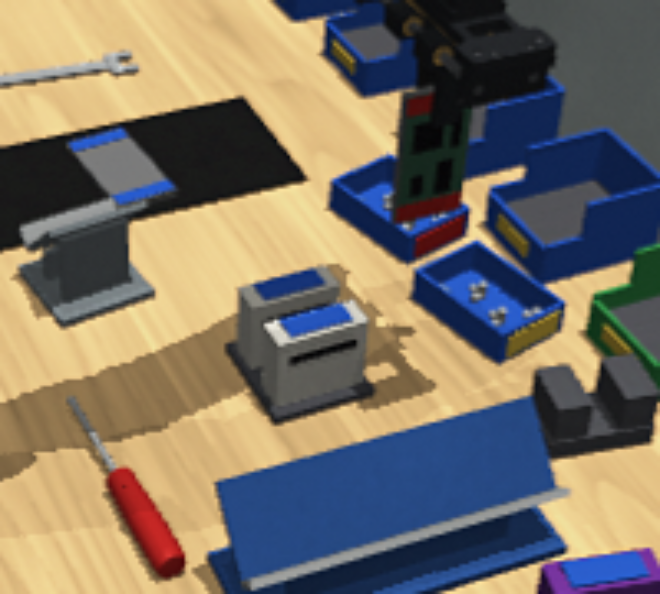

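>>> apply_moves:
  deltas: "-1 0.01 -0.04 0 1.7;-1 0.02 -0.08 0 1.7;-1 0.03 -0.12 0 1.7;-1 0.04 -0.16 0 1.7;-1 0.05 -0.2 0 1.7;-1 0.057 -0.229 0 1.7;-1 0.057 -0.229 0.03 1.7;-1 0.057 -0.229 0.06 1.7;-1 0.057 -0.229 0.065 1.7;-1 0.057 -0.229 0.065 1.7"

```text
t: 20.8
ee_pos: [621.9, -292.1, 159.0]
ee_rot: [179.9, -0.3, 178.0]
wrist_force: [1.3, -0.2, -1.2]
gripper_width: 7.6
```

```bash
python3 -c "
from h import *
im,C,o=snap('side','g1')
cv2.imwrite('pics/g1.png',cv2.resize(im[180:340,280:480,::-1],None,fx=3.8,fy=3.7))
snap('wrist','g2')
plan(rk(2,143,178,75))
"
```

```text
t 20.90 pos [ 624.2 -292.6  161.9] rot [1.8000e+02 5.0000e-02 1.7799e+02] w 7.5 F [ 0.7 -0.6 -1.6]
0.0026 -0.0012 0.0189 -0.01
```

View pics/g1.png

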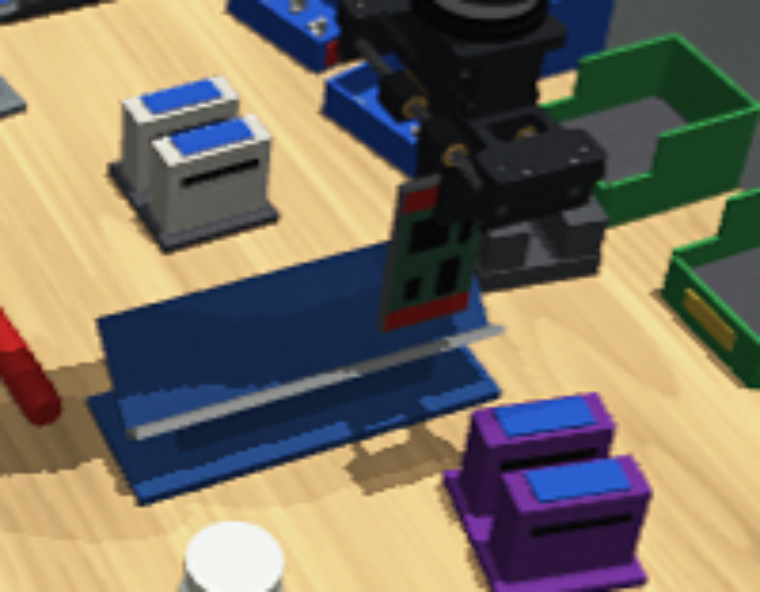

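View pics/g2.png

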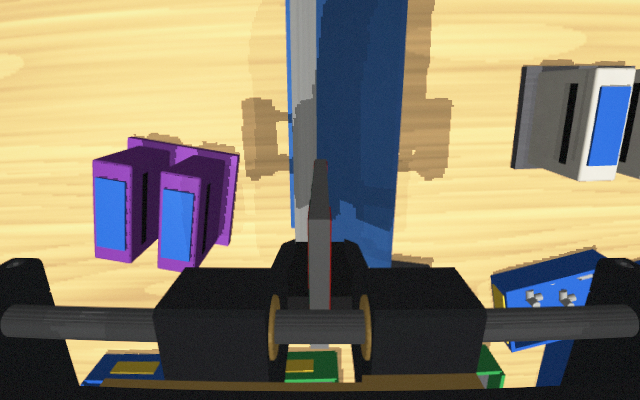

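>>> apply_moves:
  deltas: "-1 0.001 0 0.008 0;-1 0.001 0 0.014 0;-1 0.001 0 0.017 0;-1 0.001 0 0.0185 0;-1 0.001 0 0.0185 0"
  squeeze: 15

```text
t: 21.4
ee_pos: [622.6, -293.4, 142.9]
ee_rot: [-180.0, 0.0, 177.9]
wrist_force: [-0.8, -0.5, -1.5]
gripper_width: 8.5
```

```bash
python3 -c "
from h import *
snap('wrist','g3')
plan(rk(0,142,178,75),rk(65,112,178,75))
"
```

```text
t 21.45 pos [ 622.6 -293.3  142.9] rot [-179.97    0.    177.94] w 8.2 F [ 0.3  0.  -0.5]
0.0011 -0.0024 0.0009 -0.06
0.0011 0.0626 0.0309 -0.06
```

View pics/g3.png

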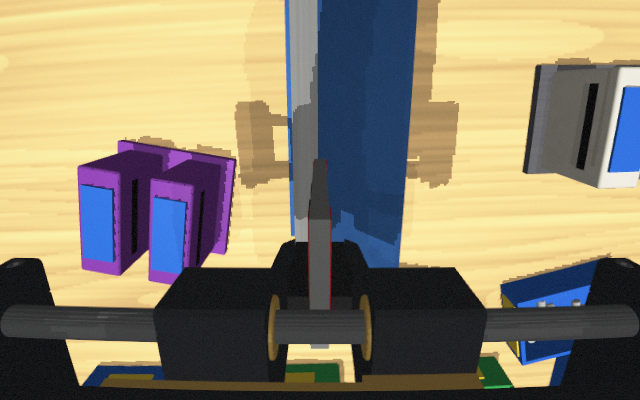

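>>> apply_moves:
  deltas: "-0.8 0.001 0.002 0 0;-0.6 0.001 0.008 0 0;-0.5 0.001 0.016 0 0;-0.2 0.001 0.02 0.002 0;0.1 0.001 0.022 0.003 0;0.36 0.001 0.024 0.005 0;0.36 0.001 0.028 0.007 0;0.36 0.001 0.033 0.01 0;0.36 0.001 0.038 0.014 0;0.36 0.001 0.043 0.017 0;0.36 0.001 0.048 0.021 0;0.36 0.001 0.053 0.024 0;0.36 0.001 0.058 0.028 0;0.36 0.001 0.063 0.03 0;0.36 0.001 0.066 0.03 0"

```text
t: 22.95
ee_pos: [623.9, -226.1, 112.5]
ee_rot: [180.0, -0.0, 178.0]
wrist_force: [0.3, -0.6, 0.4]
gripper_width: 59.9
```

```bash
python3 -c "
from h import *
snap('wrist','g4')
im,C,o=snap('side','g5')
cv2.imwrite('pics/g5.png',cv2.resize(im[180:340,280:480,::-1],None,fx=3.8,fy=3.7))
plan(rk(65,112,178,75))
"
```

```text
t 23.05 pos [ 624.3 -226.2  112.9] rot [1.7998e+02 2.0000e-02 1.7800e+02] w 59.8 F [-0.3 -0.5  0.3]
0.0004 -0.0045 0.0009 0.00
```

View pics/g4.png

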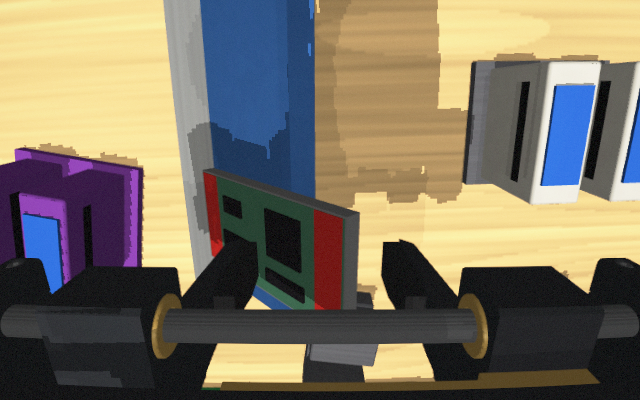

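View pics/g5.png

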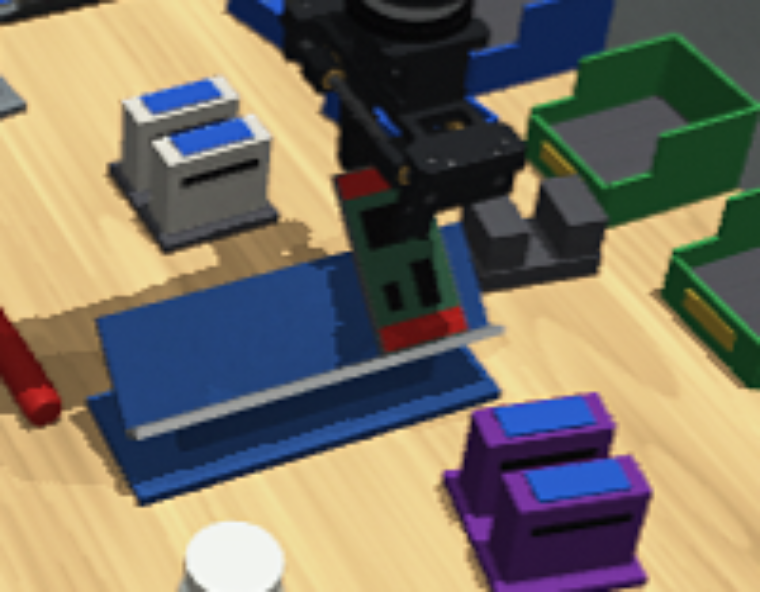

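```bash
python3 -c "
from h import *
plan((550,150,250,95))"
```

```text
t 23.05 pos [ 624.3 -226.2  112.9] rot [1.7998e+02 2.0000e-02 1.7800e+02] w 59.8 F [-0.3 -0.5  0.3]
0.0873 0.3734 -0.1371 83.00
```

>>> apply_moves:
  deltas: "0.36 0 -0.002 -0.03 0;0.36 0 -0.002 -0.07 0;0.36 0 -0.002 -0.11 0;0.36 0 -0.002 -0.138 0;0.36 0 -0.002 -0.138 0"

```text
t: 23.55
ee_pos: [626.7, -229.7, 256.0]
ee_rot: [-179.9, 0.5, 177.9]
wrist_force: [-0.6, 0.7, 0.6]
gripper_width: 60.2
```

```bash
python3 -c "
from h import *
plan((550,150,250,95))"
```

```text
t 23.55 pos [ 626.7 -229.7  256. ] rot [-179.87    0.55  177.9 ] w 60.2 F [-0.6  0.7  0.6]
0.0906 0.3767 0.0060 82.90
```

>>> apply_moves:
  deltas: "0.66 0.09 0.377 0.006 83;0.66 0.09 0.377 0.006 83;0.66 0.09 0.377 0.006 83;0.66 0.09 0.377 0.006 83;0.66 0.09 0.377 0.006 83;0.66 0.09 0.377 0.006 83;0.66 0.09 0.377 0.006 83;0.66 0.09 0.377 0.006 83;0.66 0.09 0.377 0.006 83;0.66 0.09 0.377 0.006 83;0.66 0.09 0.377 0.006 83;0.66 0.09 0.377 0.006 83;0.66 0.09 0.377 0.006 83"

```text
t: 24.85
ee_pos: [547.4, 150.5, 244.5]
ee_rot: [-180.0, 0.0, 95.0]
wrist_force: [-0.8, -0.3, -0.1]
gripper_width: 73.3
```

```bash
cat > bl.py <<'E'
from h import *
import sys
def blue(tag):
    im,C,o=snap('wrist',tag)
    m=cv2.inRange(hsv(im),(100,120,50),(125,255,255))
    # restrict to blobs surrounded by mat: use world box
    out=[]
    for c in cv2.findContours(m,0,2)[0]:
        if cv2.contourArea(c)<150: continue
        r=rect(C,c,11)
        if 440<r[0][0]<720 and 150<r[0][1]<380: out.append(r);print(np.round(r[0],1),np.round(r[1],1),round(r[2],1),c.reshape(-1,2).mean(0).round())
    if len(out)==2:
        a,b=[np.array(r[0]) for r in out]
        if a[1]>b[1]:a,b=b,a
        d=(b-a);L=np.hypot(*d);d/=L;c=(a+b)/2
        print('centre',c.round(1),'L %.1f'%L,'ang %.2f'%np.degrees(np.arctan2(d[1],d[0])),'G',(c-42*d).round(1))
E
python3 -c "
from bl import *
plan();blue('h1')
im,C,o=snap('top','h2');cv2.imwrite('pics/h2.png',cv2.resize(im[150:280,210:490,::-1],None,fx=2.8,fy=2.8))
im,C,o=snap('side','h3');cv2.imwrite('pics/h3.png',cv2.resize(im[120:340,200:480,::-1],None,fx=2.8,fy=2.7))
"
```

```text
t 24.85 pos [547.4 150.5 244.5] rot [-1.7997e+02  1.0000e-02  9.5010e+01] w 73.3 F [-0.8 -0.3 -0.1]
[544.6 214. ] [57.  14.9] 5.0 [316. 106.]
[535.8 311.5] [57.1 10.3] 5.0 [317.   6.]
centre [540.2 262.7] L 97.9 ang 95.11 G [543.9 220.9]
```

View pics/h1.png

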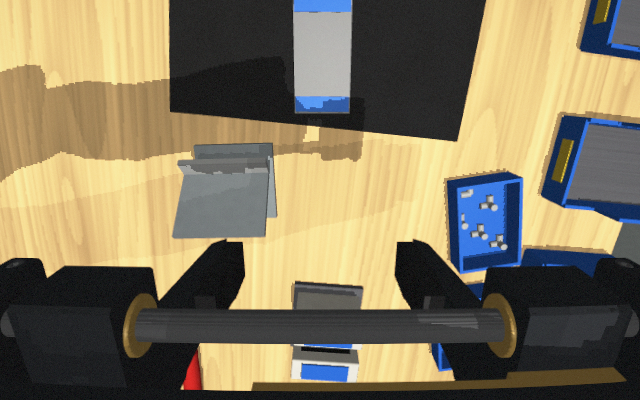

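View pics/h2.png

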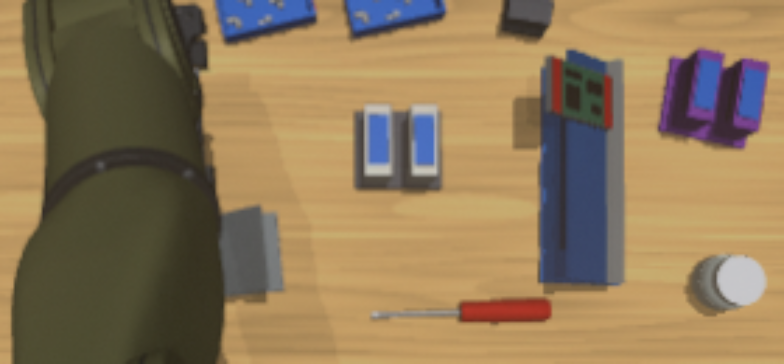

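View pics/h3.png

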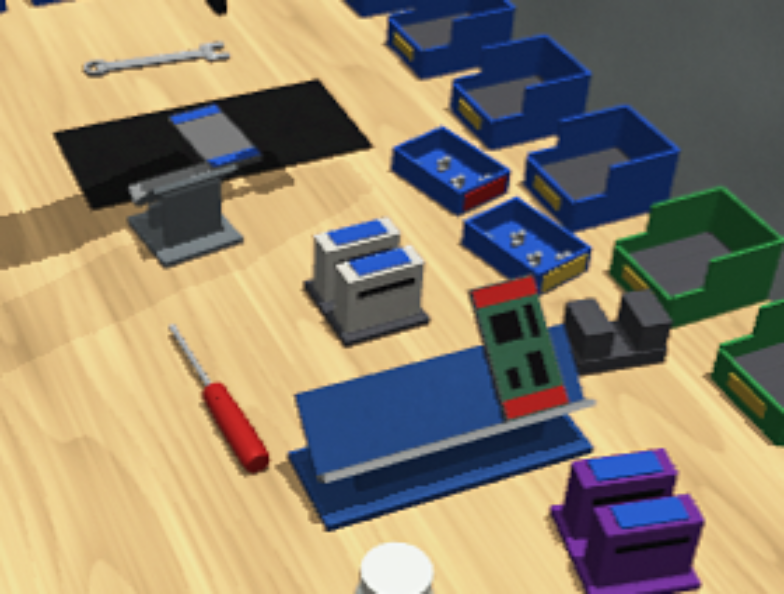

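```bash
python3 -c "
from h import *
C=cam('side')
E=[rk(79.2,135.5,0,75+s*30)[:3] for s in(-1,1)]+[rk(-5.7,50.7,0,75+s*30)[:3] for s in(-1,1)]
p=proj(C,E);print(p.round(1))
im=cv2.imread('pics/h3.png')
for a in p: cv2.circle(im,(int((a[0]-200)*2.8),int((a[1]-120)*2.7)),3,(255,255,0),1)
cv2.imwrite('pics/h4.png',cv2.resize(im[250:450,420:680],None,fx=3,fy=3))
plan((543.6,221.5,45,95),(543.6,221.5,6,95))
"
```

```text
[[367.8 227.4]
 [390.  221.7]
 [381.1 276.7]
 [403.2 270.2]]
t 25.00 pos [547.5 150.7 244.7] rot [-1.7999e+02 -1.0000e-02  9.4960e+01] w 73.2 F [ 0.7  0.1 -0.7]
0.0709 0.0022 0.1997 -0.04
0.0709 0.0022 0.2387 -0.04
```

View pics/h4.png

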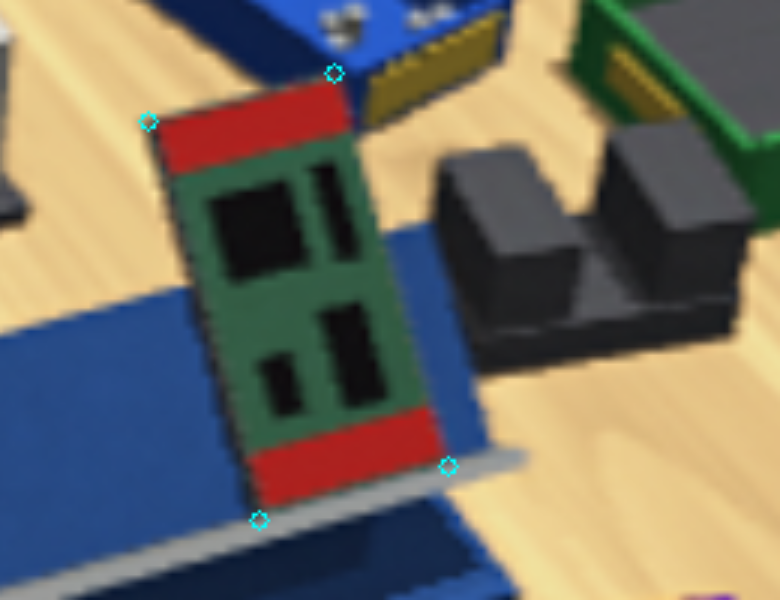

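The red board's corners match the predicted seated corners within about 2 px, with the green face showing. Now blue.

>>> apply_moves:
  deltas: "0.66 0.071 0.002 0.05 0;0.66 0.071 0.002 0.1 0;0.66 0.071 0.002 0.15 0;0.66 0.071 0.002 0.19 0;0.66 0.071 0.002 0.2 0;0.66 0.071 0.002 0.2 0;0.66 0.071 0.002 0.2 0"

```text
t: 25.7
ee_pos: [543.8, 221.9, 45.2]
ee_rot: [180.0, -0.0, 94.9]
wrist_force: [1.2, -0.1, 0.8]
gripper_width: 72.9
```

```bash
python3 -c "
from bl import *
plan((543.6,221.5,6,95));blue('i1');plan((543.6,221.5,6,95))"
```

```text
t 25.70 pos [543.8 221.9  45.2] rot [ 1.7998e+02 -1.0000e-02  9.4940e+01] w 72.9 F [ 1.2 -0.1  0.8]
-0.0003 -0.0002 0.0392 -0.06
[544.3 214.2] [58.3 16. ] 4.9 [326. 245.]
[535.9 314.1] [58.3 16.2] 4.9 [319.  58.]
centre [540.1 264.1] L 100.2 ang 94.84 G [543.6 222.3]
t 25.75 pos [544.5 222.1  46.2] rot [ 1.7986e+02 -5.0000e-02  9.4930e+01] w 72.9 F [ 0.7  0.  -0.2]
-0.0005 -0.0010 0.0402 -0.07
```

View pics/i1.png

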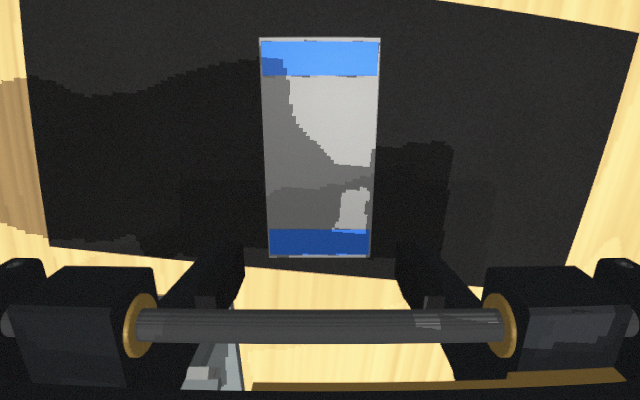

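>>> apply_moves:
  deltas: "0.66 0 0 0.02 0;0.66 0 0 0.039 0;0.66 0 0 0.039 0;0.66 0 0 0.039 0;0 0 0 0.039 0;0 0 0 0.039 0;0 0 0 0.039 0;0 0 0 0.039 0;0 0 0 0.039 0;0 0 0 0.039 0"
  squeeze: 5

```text
t: 26.75
ee_pos: [544.2, 222.3, 7.2]
ee_rot: [179.9, -0.0, 95.0]
wrist_force: [-1.0, 0.2, 7.2]
gripper_width: 59.9
```

>>> apply_moves:
  deltas: "0 0.001 0 -0.01 0;0 0.002 0 -0.02 0;0 0.005 0 -0.03 0;0 0.008 0 -0.04 0;0 0.013 0 -0.05 0;0 0.021 0 -0.06 0;0 0.03 0 -0.07 0;0 0.039 0 -0.08 0;0 0.049 0 -0.086 0;0 0.049 0 -0.086 0;0 0.049 0 -0.11 0;0 0.049 0 -0.135 0;0 0.049 0 -0.145 0;0 0.049 0 -0.145 0"
  squeeze: 3

```text
t: 28.15
ee_pos: [539.8, 271.2, 151.7]
ee_rot: [179.9, -0.1, 95.0]
wrist_force: [0.6, -0.3, -0.3]
gripper_width: 59.9
```

```bash
python3 -c "
from h import *
snap('wrist','i2')
plan(st(15,210,96))"
```

```text
t 28.20 pos [539.  270.8 150.6] rot [ 1.800e+02 -1.000e-02  9.496e+01] w 59.8 F [ 0.2 -0.6 -1. ]
-0.1417 -0.0998 -0.0594 -1.04
```

View pics/i2.png

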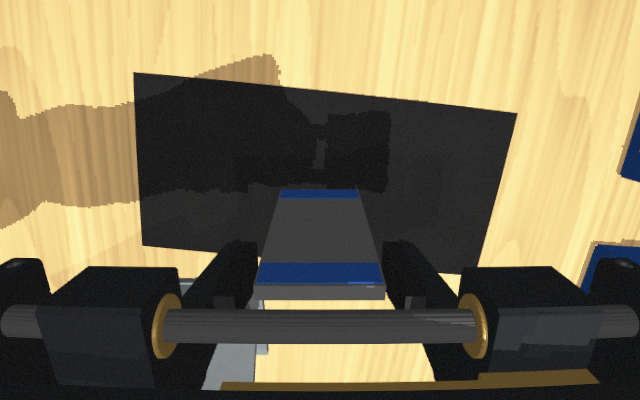

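Blue also hangs by its end, so I repeat the move to the stand.

>>> apply_moves:
  deltas: "0 -0.01 -0.01 -0.045 0;0 -0.03 -0.02 -0.06 -0.5;0 -0.055 -0.035 -0.06 -1;0 -0.08 -0.055 -0.06 -1;0 -0.105 -0.075 -0.06 -1;0 -0.125 -0.09 -0.06 -1;0 -0.142 -0.1 -0.06 -1;0 -0.142 -0.1 -0.06 -1;0 -0.142 -0.1 -0.06 -1;0 -0.142 -0.1 -0.06 -1"
  squeeze: 4

```text
t: 29.2
ee_pos: [452.3, 122.1, 210.4]
ee_rot: [180.0, -0.0, 96.0]
wrist_force: [0.9, 0.6, -1.1]
gripper_width: 59.9
```

```bash
python3 -c "
from h import *
snap('wrist','i3')
plan(st(15,160,96),st(70,119,96))"
```

```text
t 29.25 pos [452.3 122.1 210.4] rot [ 1.7998e+02 -4.0000e-02  9.6050e+01] w 59.8 F [ 0.3 -0.2 -1.1]
-0.0009 -0.0006 0.0504 0.05
-0.0559 -0.0007 0.0914 0.05
```

View pics/i3.png

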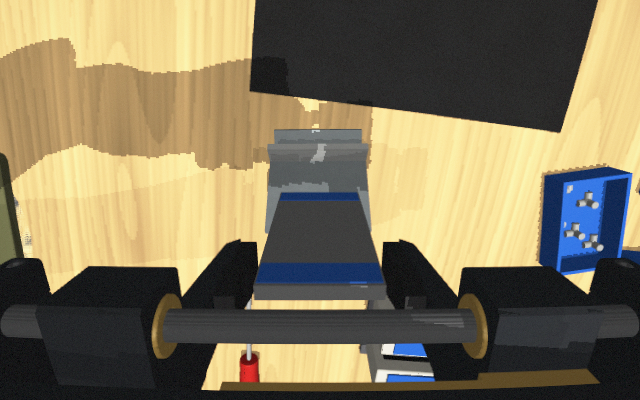

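Same picture as with red. Lower and tilt onto the backrest.

>>> apply_moves:
  deltas: "0 0.004 -0.001 0.025 0;0 0.004 -0.001 0.045 0;0 0.002 -0.001 0.055 0;0 -0.003 -0.001 0.062 0;0 -0.008 -0.001 0.0655 0;0 -0.014 -0.001 0.068 0;0 -0.021 -0.001 0.071 0;0 -0.028 -0.001 0.074 0;0 -0.034 -0.001 0.077 0;0 -0.04 -0.001 0.081 0;0 -0.046 -0.001 0.085 0;0 -0.051 -0.001 0.0885 0;0 -0.056 -0.001 0.0914 0;0 -0.056 -0.001 0.0914 0;0 -0.056 -0.001 0.0914 0"
  squeeze: 3

```text
t: 30.75
ee_pos: [456.4, 64.8, 119.4]
ee_rot: [-180.0, 0.0, 95.9]
wrist_force: [-0.3, 0.0, -1.5]
gripper_width: 60.0
```

```bash
python3 -c "
from h import *
snap('wrist','i4')
plan(st(70,119,96))"
```

```text
t 30.80 pos [456.5  64.9 119.5] rot [-180.     -0.     95.96] w 59.7 F [-0.4 -0.4 -0.8]
0.0013 0.0012 0.0005 -0.04
```

View pics/i4.png

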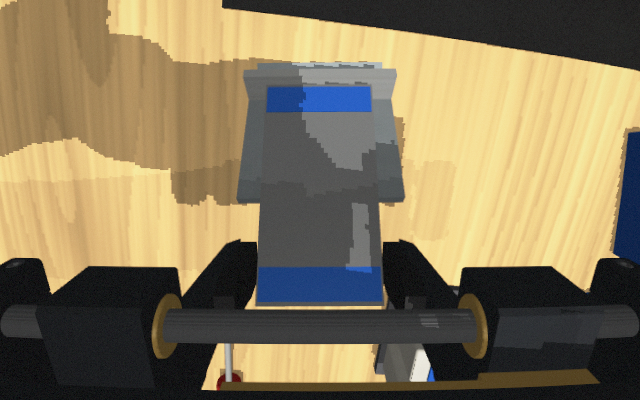

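>>> apply_moves:
  deltas: "0.7 0 0 0 0;0.7 0 0 0 0;0.7 0 0 0 0;0.7 0 0 -0.02 0;0.7 0 0 -0.05 0;0.5 0.01 0 -0.1 -9;0.36 0.01 0 -0.1 -18;0.36 0.01 0 -0.1 -27;0.36 0.01 0 -0.1 -36;0.36 0.01 0 -0.1 -45;0.36 0.01 0 -0.1 -54;0.36 0.01 0 -0.1 -63;0.36 0.01 0 -0.1 -72;0.36 0.01 0 -0.1 -81;0.36 0.01 0 -0.1 -90;0.36 0.01 0 -0.1 -90;0.36 0.01 0 -0.1 -90;0.36 0.01 0 -0.1 -90"

```text
t: 32.6
ee_pos: [455.4, 74.7, 219.4]
ee_rot: [180.0, -0.0, -174.2]
wrist_force: [-0.0, -0.3, 0.9]
gripper_width: 59.7
```

```bash
python3 -c "
from h import *
im,C,o=snap('wrist','j1')
plan(st(65,112,186),st(0,142,186))"
```

```text
t 32.65 pos [455.4  74.8 219.4] rot [-179.99    0.   -174.14] w 60.3 F [-0.4  0.   0. ]
-0.0012 -0.0035 0.1074 -0.14
-0.0010 0.0615 0.0774 -0.14
```

View pics/j1.png

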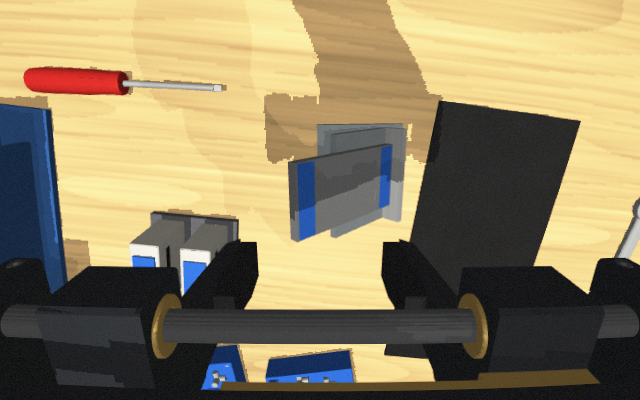

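Seated as red was. Cage the top edge, tip the board upright and close.

>>> apply_moves:
  deltas: "0.36 -0.001 -0.004 0.03 0;0.36 -0.001 -0.004 0.05 0;0.36 -0.001 -0.004 0.08 0;0.36 -0.001 -0.004 0.107 0;0.36 -0.001 -0.004 0.107 0;0.36 -0.001 0.006 0.103 0;0.36 -0.001 0.016 0.1 0;0.36 -0.001 0.026 0.096 0;0.36 -0.001 0.033 0.092 0;0.36 -0.001 0.04 0.088 0;0.36 -0.001 0.047 0.085 0;0.36 -0.001 0.054 0.081 0;0.36 -0.001 0.061 0.079 0;0.36 -0.001 0.061 0.078 0;0.2 -0.001 0.061 0.078 0;0 -0.001 0.061 0.078 0;-0.3 -0.001 0.061 0.078 0;-0.6 -0.001 0.061 0.078 0;-0.8 -0.001 0.061 0.078 0;-1 -0.001 0.061 0.078 0"
  squeeze: 12

```text
t: 34.65
ee_pos: [450.2, 135.5, 141.4]
ee_rot: [180.0, -0.0, -174.1]
wrist_force: [-0.1, 0.7, -0.3]
gripper_width: 15.2
```

>>> apply_moves:
  deltas: "-1 0 0 0 0;-1 0 0 0 0;-1 0 0 0 0;-1 0 0 0 0;-1 0 0 0 0;-1 0 0 0 0;-1 0 0 0 0"
  squeeze: 25

```text
t: 35.35
ee_pos: [450.2, 135.9, 141.4]
ee_rot: [180.0, 0.0, -174.0]
wrist_force: [0.4, 1.3, 0.0]
gripper_width: 7.7
```

>>> apply_moves:
  deltas: "-1 0 0 -0.02 0;-1 0 0 -0.04 0;-1 0 0 -0.06 0;-1 0 0 -0.06 0;-1 0 0 -0.06 0"

```text
t: 35.85
ee_pos: [450.1, 134.9, 201.2]
ee_rot: [-180.0, 0.0, -174.1]
wrist_force: [-0.7, 0.1, -0.9]
gripper_width: 7.8
```

```bash
python3 -c "
from h import *
im,C,o=snap('wrist','j2')
im,C,o=snap('side','j3');cv2.imwrite('pics/j3.png',cv2.resize(im[60:240,180:360,::-1],None,fx=3.3,fy=3.3))
plan((467,-63.5,220,179.6),(467,-63.5,115,179.6))"
```

```text
t 35.95 pos [449.6 134.9 200.5] rot [-1.7995e+02 -1.0000e-01 -1.7406e+02] w 7.8 F [-0.1 -0.5 -1.2]
0.0032 -0.1992 -0.0195 6.34
0.0032 -0.1992 0.0855 6.34
```

View pics/j2.png

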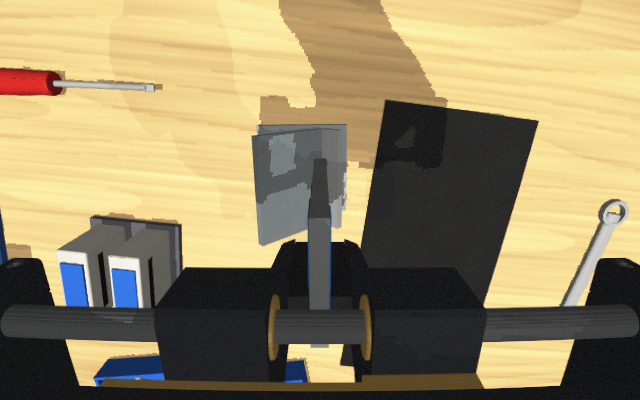

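View pics/j3.png

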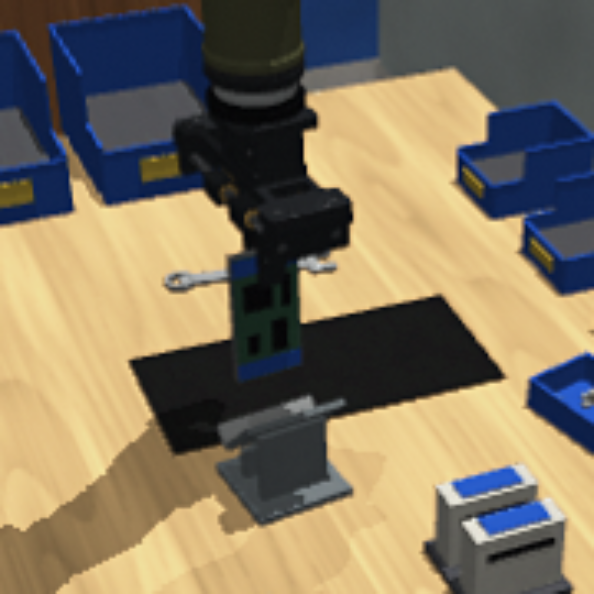

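Blue is held upright by its top edge and the mat is clear. Move to the slot mouth.

>>> apply_moves:
  deltas: "-1 0.003 -0.03 -0.02 2;-1 0.003 -0.07 -0.02 4;-1 0.003 -0.11 -0.02 6.3;-1 0.003 -0.15 -0.02 6.3;-1 0.003 -0.18 -0.02 6.3;-1 0.003 -0.199 -0.02 6.3;-1 0.003 -0.199 0.01 6.3;-1 0.003 -0.199 0.04 6.3;-1 0.003 -0.199 0.07 6.3;-1 0.003 -0.199 0.085 6.3;-1 0.003 -0.199 0.085 6.3;-1 0.003 -0.199 0.085 6.3"

```text
t: 37.15
ee_pos: [467.4, -62.5, 116.0]
ee_rot: [180.0, -0.1, 179.7]
wrist_force: [-0.1, 0.5, -0.5]
gripper_width: 7.7
```

```bash
python3 -c "
from h import *
im,C,o=snap('wrist','j4')
im,C,o=snap('side','j5');cv2.imwrite('pics/j5.png',cv2.resize(im[120:340,220:440,::-1],None,fx=2.7,fy=2.7))
plan((467,-63.5,107,179.6),(680,-64.5,107,179.6))"
```

```text
t 37.25 pos [468.2 -62.6 117. ] rot [1.7999e+02 6.0000e-02 1.7966e+02] w 7.6 F [-0.2  0.  -0.3]
0.0012 -0.0009 0.0100 0.06
-0.2118 -0.0007 0.0100 0.06
```

View pics/j4.png

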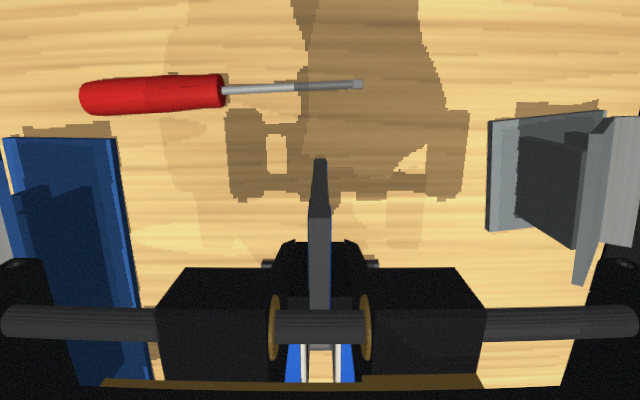

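View pics/j5.png

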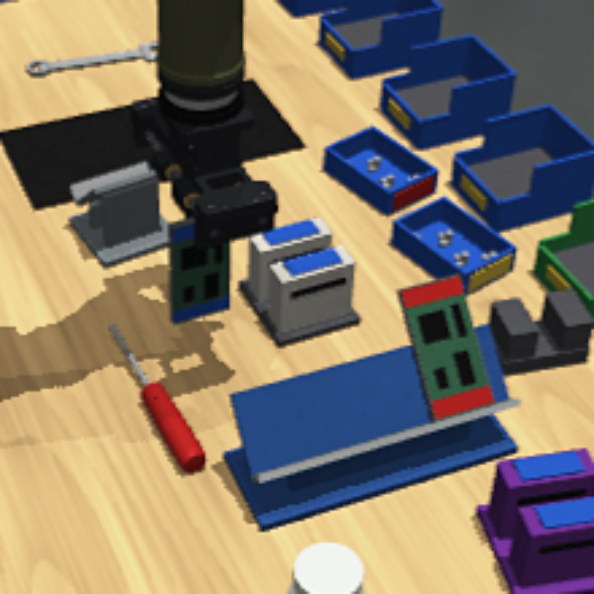

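>>> apply_moves:
  deltas: "-1 0.001 -0.001 0.01 0;-1 0.001 -0.001 0.01 0;-1 -0.02 -0.001 0.01 0;-1 -0.04 -0.001 0.01 0;-1 -0.055 -0.001 0.01 0;-1 -0.07 -0.001 0.01 0;-1 -0.085 -0.001 0.01 0;-1 -0.1 -0.001 0.01 0;-1 -0.115 -0.001 0.01 0;-1 -0.13 -0.001 0.01 0;-1 -0.145 -0.001 0.01 0;-1 -0.16 -0.001 0.01 0;-1 -0.175 -0.001 0.01 0;-1 -0.195 -0.001 0.01 0;-1 -0.212 -0.001 0.01 0;-1 -0.212 -0.001 0.01 0;-1 -0.212 -0.001 0.01 0"

```text
t: 38.95
ee_pos: [679.2, -64.9, 106.8]
ee_rot: [180.0, -0.0, 179.6]
wrist_force: [-0.5, -0.4, -1.3]
gripper_width: 7.4
```

```bash
python3 -c "
from h import *
im,C,o=snap('side','j6');cv2.imwrite('pics/j6.png',cv2.resize(im[120:340,220:440,::-1],None,fx=2.7,fy=2.7))
plan((680,-64.5,225,179.6))"
```

```text
t 39.00 pos [678.8 -65.  106.7] rot [-1.8000e+02 -7.0000e-02  1.7966e+02] w 8.4 F [-0.2 -0.2 -1.2]
-0.0012 0.0005 -0.1183 0.06
```

View pics/j6.png

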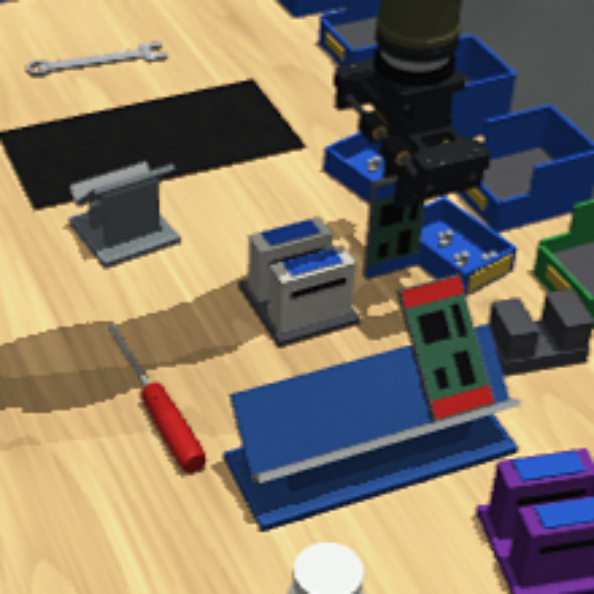

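>>> apply_moves:
  deltas: "-1 0 0 -0.04 0;-1 0 0 -0.08 0;-1 0 0 -0.128 0;-1 0 0 -0.128 0;-1 0.04 0 -0.128 0;-1 0.08 0 -0.128 0;-1 0.11 0 -0.128 0;-1 0.138 0 -0.128 0;-1 0.138 0 -0.128 0"

```text
t: 39.9
ee_pos: [536.0, -64.8, 234.0]
ee_rot: [-179.9, -0.4, 179.7]
wrist_force: [1.1, 0.9, -0.6]
gripper_width: 7.4
```

```bash
python3 -c "
from h import *
plan(rk(2,235,178,-5),rk(2,158,178,-5))"
```

```text
t 39.90 pos [536.  -64.8 234. ] rot [-179.89   -0.38  179.69] w 7.4 F [ 1.1  0.9 -0.6]
-0.0067 -0.2260 -0.0010 1.69
-0.0067 -0.2260 0.0760 1.69
```

>>> apply_moves:
  deltas: "-1 -0.005 -0.04 0 1.7;-1 -0.005 -0.08 0 1.7;-1 -0.005 -0.12 0 1.7;-1 -0.005 -0.16 0 1.7;-1 -0.005 -0.2 0 1.7;-1 -0.005 -0.226 0 1.7;-1 -0.005 -0.226 0 1.7;-1 -0.005 -0.226 0.03 1.7;-1 -0.005 -0.226 0.06 1.7;-1 -0.005 -0.226 0.075 1.7;-1 -0.005 -0.226 0.075 1.7;-1 -0.005 -0.226 0.075 1.7"

```text
t: 41.1
ee_pos: [546.1, -289.6, 160.0]
ee_rot: [180.0, 0.1, 178.0]
wrist_force: [0.6, -0.3, -0.2]
gripper_width: 7.8
```

```bash
python3 -c "
from h import *
im,C,o=snap('side','k1');cv2.imwrite('pics/k1.png',cv2.resize(im[180:340,280:480,::-1],None,fx=3.8,fy=3.7))
snap('wrist','k2')
plan(rk(2,142,178,-5))"
```

```text
t 41.20 pos [ 546.7 -290.   160.9] rot [-1.7996e+02  1.5000e-01  1.7797e+02] w 8.1 F [-0.2  0.2 -0.3]
0.0050 -0.0010 0.0189 -0.03
```

View pics/k1.png

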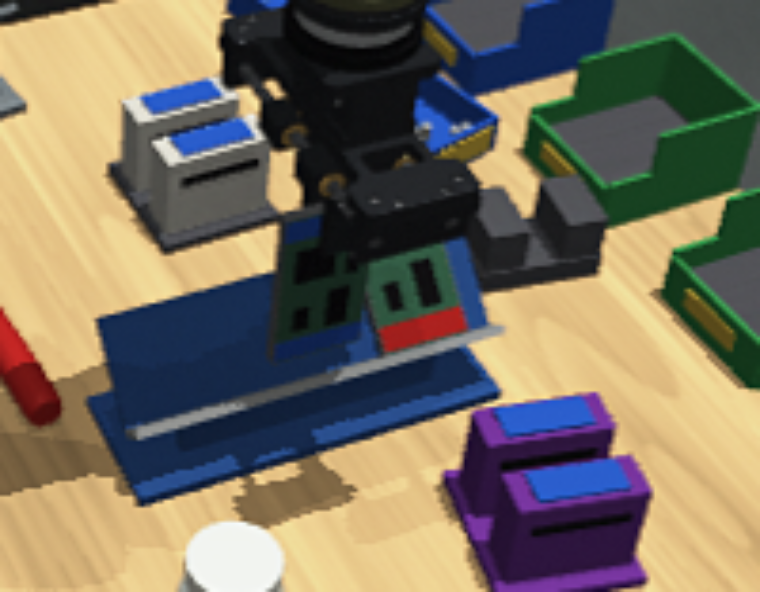

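View pics/k2.png

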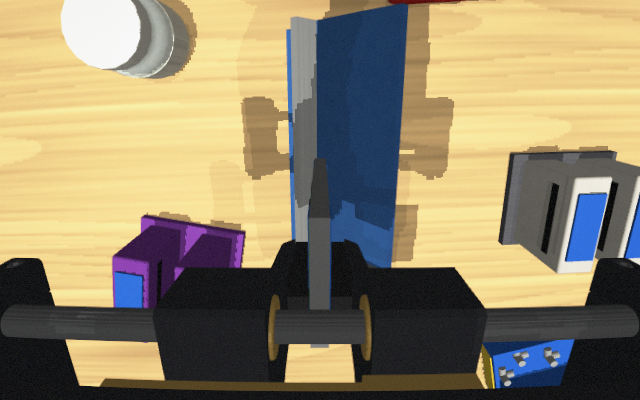

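>>> apply_moves:
  deltas: "-1 0.003 -0.002 0.008 0;-1 0.005 -0.002 0.014 0;-1 0.005 -0.002 0.017 0;-1 0.005 -0.002 0.018 0;-1 0.005 -0.002 0.018 0"
  squeeze: 15

```text
t: 41.7
ee_pos: [539.9, -292.1, 141.4]
ee_rot: [-180.0, -0.1, 177.9]
wrist_force: [-1.1, -0.9, 0.5]
gripper_width: 7.9
```

```bash
python3 -c "
from h import *
snap('wrist','k3')
plan(rk(0,142,178,-5),rk(65,112,178,-5))
"
```

```text
t 41.75 pos [ 540.  -292.1  141.4] rot [-1.7999e+02 -5.0000e-02  1.7795e+02] w 7.6 F [-1.  -0.7  0.8]
-0.0016 -0.0007 -0.0006 -0.05
-0.0015 0.0643 0.0294 -0.05
```

View pics/k3.png

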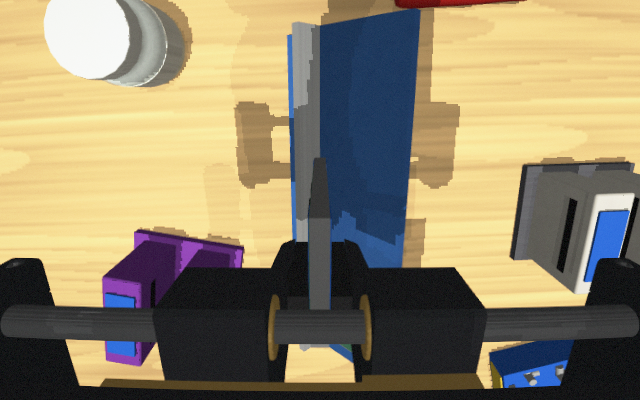

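>>> apply_moves:
  deltas: "-0.8 0 0.002 0 0;-0.6 0 0.008 0 0;-0.5 0 0.016 0 0;-0.2 0 0.02 0.001 0;0.1 0 0.023 0.002 0;0.36 0 0.025 0.004 0;0.36 0 0.029 0.006 0;0.36 0 0.034 0.009 0;0.36 0 0.039 0.013 0;0.36 0 0.044 0.016 0;0.36 0 0.049 0.02 0;0.36 0 0.054 0.023 0;0.36 0 0.059 0.027 0;0.36 0 0.064 0.029 0;0.36 0 0.067 0.029 0;0.36 0 0.067 0.029 0"

```text
t: 43.35
ee_pos: [543.0, -224.3, 112.5]
ee_rot: [180.0, 0.0, 178.0]
wrist_force: [-0.6, -0.7, -0.3]
gripper_width: 59.7
```

```bash
python3 -c "
from h import *
snap('wrist','k4');plan()
"
```

```text
t 43.40 pos [ 543.  -224.8  112.5] rot [-1.8000e+02  2.0000e-02  1.7798e+02] w 60.0 F [ 0.3 -0.1 -1.7]
```

View pics/k4.png

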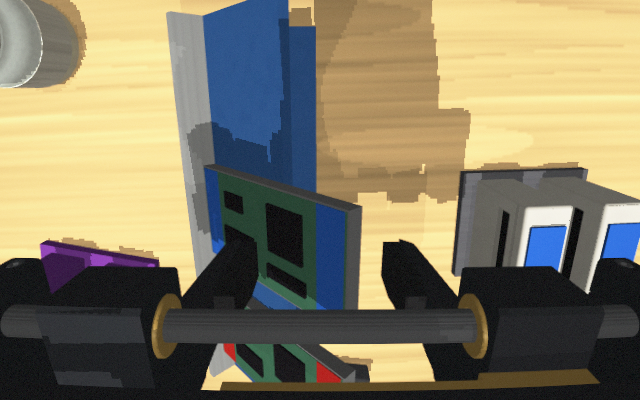

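>>> apply_moves:
  deltas: "0.36 0 -0.003 -0.03 0;0.36 0 -0.003 -0.07 0;0.36 0 -0.003 -0.11 0;0.36 0 -0.003 -0.14 0;0.36 0 0.04 -0.15 0;0.36 0 0.09 -0.15 0;0.36 0 0.14 -0.15 0;0.36 0 0.19 -0.15 0;0.36 0 0.24 -0.15 0;0.36 0 0.28 -0.15 0;0.36 0 0.28 -0.15 0;0.36 0 0.28 -0.15 0"

```text
t: 44.6
ee_pos: [552.8, 55.4, 262.6]
ee_rot: [-180.0, 0.0, 178.1]
wrist_force: [-0.3, -0.7, 0.3]
gripper_width: 60.0
```

```bash
python3 -c "
from h import *
im,C,o=snap('side','l1');plan()
im2=im[:,:,::-1].copy()
big=cv2.resize(im2[200:320,290:430],None,fx=5,fy=5)
for v in (75,-7):
  for P in [rk(79.2,135.5,0,v+s*30)[:3] for s in(-1,1)]+[rk(-5.7,50.7,0,v+s*30)[:3] for s in(-1,1)]:
    a=proj(C,P)[0];cv2.circle(big,(int((a[0]-290)*5),int((a[1]-200)*5)),4,(255,255,0),1)
cv2.imwrite('pics/l1z.png',big)
im,C,o=snap('top','l2');cv2.imwrite('pics/l2.png',cv2.resize(im[130:280,210:490,::-1],None,fx=2.8,fy=2.8))
"
```

```text
t 44.65 pos [552.8  53.6 262.4] rot [-179.92   -0.    177.9 ] w 59.7 F [ 0.5 -0.2 -0.2]
```

View pics/l1z.png

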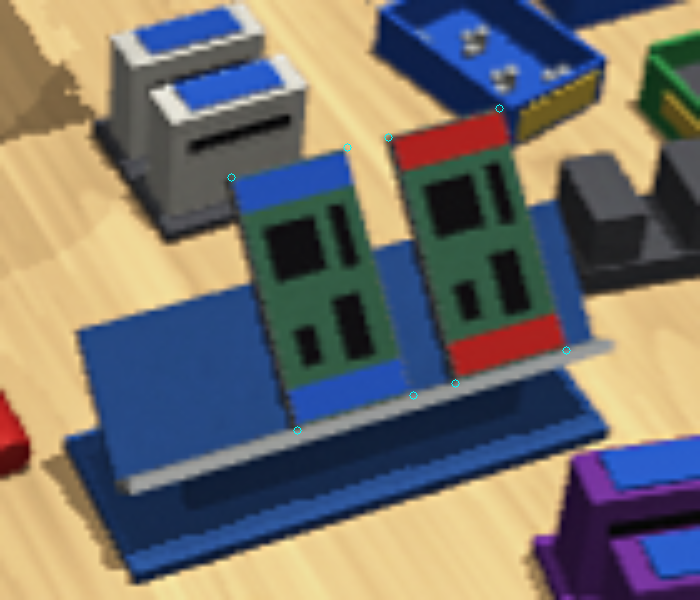

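View pics/l2.png

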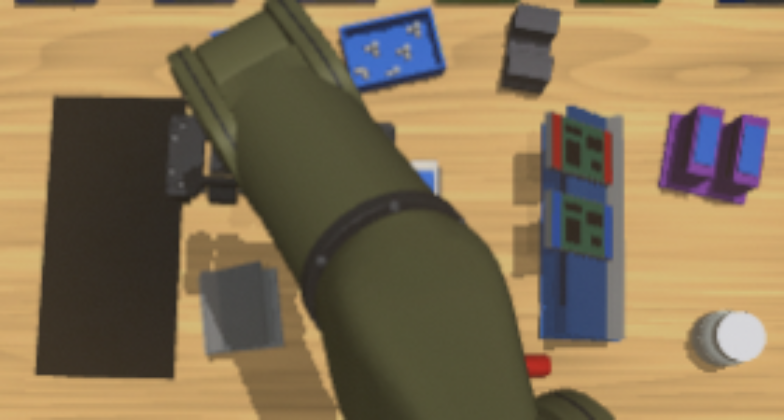

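View pics/l1.png

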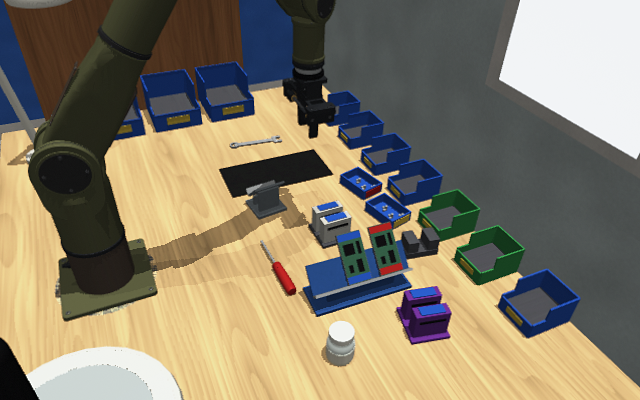

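>>> apply_moves:
  deltas: "0.36 0 0 0 0;0.36 0 0 0 0;0.36 0 0 0 0;0.36 0 0 0 0;0.36 0 0 0 0;0.36 0 0 0 0;0.36 0 0 0 0;0.36 0 0 0 0;0.36 0 0 0 0;0.36 0 0 0 0"

```text
t: 45.7
ee_pos: [552.8, 54.9, 262.4]
ee_rot: [180.0, 0.0, 178.0]
wrist_force: [-0.4, -0.1, -0.8]
gripper_width: 60.0
```

```bash
python3 -c "
from h import *
im,C,o=snap('side','m1')
a=cv2.imread('pics/l1.png')[200:320,290:430].astype(int);b=cv2.imread('pics/m1.png')[200:320,290:430].astype(int)
print(np.abs(a-b).max(),(np.abs(a-b).max(2)>40).sum())
print(env.hand_in())
"
```

```text
90 7
the job is handed in; nothing more can be done
None
```

The red board and then the blue board are in the rack, and the job was handed in at about 46 s. There was no yellow board on the bench.

For each board I:
- picked it up by one end and leaned it on the grey stand;
- re-gripped it by its top edge;
- slid it on edge through the white slot, in at the near end and out at the far end, with its bottom about 15 mm above the bench. I measured almost no force on the tool there;
- lowered it into the rack's V and tipped it back.

**Final checks:** In the last side picture both boards stand side by side, leaning fully back with the green face showing. Their corners lie within about 2–3 px of where a fully seated board should be. A second side picture after a further second of standing still showed no real movement in the rack area: only 7 pixels had changed noticeably, which I took as noise. The arm was well clear at hand-in, and I saw nothing else on the bench moved.

**Not conclusive:** My rack measurements disagreed with each other by about 3–4 mm on where the V corner lies, so the corner check is only that tight. I noticed no knock to a board and no slackening of the grip.

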